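# Fan out a colour-filter set on the inspection tray

## Task

Clear the BNC tee and the black lens tube out of the inspection tray into the grey bin, then lay all the colour filter plates that are here in one straight overlapping row along the middle of the tray, in rainbow order (red, yellow, green, blue, violet) starting flat against the red stop bar, each next plate resting on the one before and covering about a third of its length, its far end down on the tray. Finally stand the aluminium block in the tray close up against the far end of the last plate, its longer side across the tray, and leave the oil bottle and the round dish where they are.

Things in the scene. Friction and masses are not known exactly. Their poses are not given: they have to be found in the camera images.
- tray: white shallow inspection tray, fixed, 140 (x) x 300 (y) mm; origin under its centre on the table, long axis y. Floor top 4 mm above the table; 4 mm wide rims 8 mm above the table all round
- end_stop: red stop bar, fixed in the tray across one end (the +y or the -y end of the tray, it varies): 110 (x) x 12 (y) x 18 mm tall, plus 3 mm screw heads; origin at the centre of its underside, on the tray floor, 134 mm from the tray's centre; axes parallel to the tray's
- low_bar: low grey bar, fixed in the tray across the opposite end: 110 (x) x 12 (y) x 5 mm tall; origin at the centre of its underside, on the tray floor, 134 mm from the tray's centre
- plate_red: red filter plate in a thin black frame, loose, 45 (x) x 70 (y) x 6 (z) mm, 50 g; origin at the centre of its underside, z up; the same either way round. Lies on the table at the start, or is absent. In the fan at 46 mm from plate centre to plate centre each plate but the first slopes down away from the stop at about 0.13 rad
- plate_yellow: yellow filter plate in a thin black frame, loose, 45 (x) x 70 (y) x 6 (z) mm, 50 g; origin at the centre of its underside, z up; the same either way round. Lies on the table at the start, or is absent. In the fan at 46 mm from plate centre to plate centre each plate but the first slopes down away from the stop at about 0.13 rad
- plate_green: green filter plate in a thin black frame, loose, 45 (x) x 70 (y) x 6 (z) mm, 50 g; origin at the centre of its underside, z up; the same either way round. Lies on the table at the start, or is absent. In the fan at 46 mm from plate centre to plate centre each plate but the first slopes down away from the stop at about 0.13 rad
- plate_blue: blue filter plate in a thin black frame, loose, 45 (x) x 70 (y) x 6 (z) mm, 50 g; origin at the centre of its underside, z up; the same either way round. Lies on the table at the start, or is absent. In the fan at 46 mm from plate centre to plate centre each plate but the first slopes down away from the stop at about 0.13 rad
- plate_violet: violet filter plate in a thin black frame, loose, 45 (x) x 70 (y) x 6 (z) mm, 50 g; origin at the centre of its underside, z up; the same either way round. Lies on the table at the start, or is absent. In the fan at 46 mm from plate centre to plate centre each plate but the first slopes down away from the stop at about 0.13 rad
- bin: grey open bin, fixed, outer 110 (x) x 105 (y) x 30 mm tall, walls 3 mm, floor 3 mm; origin at the centre of its underside on the table
- bnc_tee: small metal BNC tee connector, loose, 30 (x) x 41 (y) x 15 mm; origin at the centre of its underside. Lies in the tray at the start; its stem points to its +x at y = +2 mm, so it can be gripped across x there
- lens_tube: short black round lens tube, loose, 31 mm diameter, 18 mm tall; origin at the centre of its underside. Stands in the tray at the start
- alu_block: drilled aluminium block, loose, 30 (x) x 45 (y) x 30 mm tall; origin at the centre of its underside, z up; stands on the table at the start
- oil_bottle: small clear bottle with a black cap, 28 mm diameter, 66 mm tall, a bystander; origin at the centre of its underside
- dish: clear round petri dish, 53 mm diameter, 9 mm tall, a bystander; origin at the centre of its underside

How it is judged:
On the way, in this order (a step that is already met when the one before it is completed fails the run):
1. the BNC tee and the lens tube are in the bin (x of bnc_tee in the frame of bin between -0.055 and 0.055 m and y of bnc_tee in the frame of bin between -0.0525 and 0.0525 m and height (world z) of each of bnc_tee, lens_tube below 0.03 m and x of lens_tube in the frame of bin between -0.055 and 0.055 m and y of lens_tube in the frame of bin between -0.0525 and 0.0525 m), for 0.2 s.
2. all plates present lie fanned in rainbow order from the red stop (horizontal distance between plate_red and end_stop below 0.052 m and ((horizontal distance between plate_red and end_stop below 0.052 m and angle between plate_red's own z axis and vertical below 0.05 rad) or (horizontal distance between plate_red and end_stop above 0.07 m and angle between plate_red's own z axis and vertical between 0.06 and 0.25 rad)) and x of plate_red in the frame of tray between -0.018 and 0.018 m and angle between the y axis of each of plate_red, plate_yellow, plate_green, plate_blue, plate_violet and the y axis of tray, either way round below 0.2 rad and height (world z) of each of plate_red, plate_yellow, plate_green, plate_blue, plate_violet below 0.02 m and (horizontal distance between plate_yellow and end_stop below 0.052 m or horizontal distance between plate_yellow and plate_red below 0.059 m) and ((horizontal distance between plate_yellow and end_stop below 0.052 m and angle between plate_yellow's own z axis and vertical below 0.05 rad) or (horizontal distance between plate_yellow and end_stop above 0.07 m and angle between plate_yellow's own z axis and vertical between 0.06 and 0.25 rad)) and x of plate_yellow in the frame of tray between -0.018 and 0.018 m and horizontal distance between each of plate_yellow, plate_green, plate_blue, plate_violet and plate_red above 0.037 m and (horizontal distance between plate_green and end_stop below 0.052 m or horizontal distance between plate_green and plate_red below 0.059 m or horizontal distance between plate_green and plate_yellow below 0.059 m) and ((horizontal distance between plate_green and end_stop below 0.052 m and angle between plate_green's own z axis and vertical below 0.05 rad) or (horizontal distance between plate_green and end_stop above 0.07 m and angle between plate_green's own z axis and vertical between 0.06 and 0.25 rad)) and x of plate_green in the frame of tray between -0.018 and 0.018 m and horizontal distance between each of plate_green, plate_blue, plate_violet and plate_yellow above 0.037 m and (horizontal distance between plate_blue and end_stop below 0.052 m or horizontal distance between plate_blue and plate_red below 0.059 m or horizontal distance between plate_blue and plate_yellow below 0.059 m or horizontal distance between plate_blue and plate_green below 0.059 m) and ((horizontal distance between plate_blue and end_stop below 0.052 m and angle between plate_blue's own z axis and vertical below 0.05 rad) or (horizontal distance between plate_blue and end_stop above 0.07 m and angle between plate_blue's own z axis and vertical between 0.06 and 0.25 rad)) and x of plate_blue in the frame of tray between -0.018 and 0.018 m and horizontal distance between each of plate_blue, plate_violet and plate_green above 0.037 m and (horizontal distance between plate_violet and end_stop below 0.052 m or horizontal distance between plate_violet and plate_red below 0.059 m or horizontal distance between plate_violet and plate_yellow below 0.059 m or horizontal distance between plate_violet and plate_green below 0.059 m or horizontal distance between plate_violet and plate_blue below 0.059 m) and ((horizontal distance between plate_violet and end_stop below 0.052 m and angle between plate_violet's own z axis and vertical below 0.05 rad) or (horizontal distance between plate_violet and end_stop above 0.07 m and angle between plate_violet's own z axis and vertical between 0.06 and 0.25 rad)) and x of plate_violet in the frame of tray between -0.018 and 0.018 m and horizontal distance between plate_violet and plate_blue above 0.037 m and linear speed of each of plate_red, plate_yellow, plate_green, plate_blue, plate_violet, bnc_tee, lens_tube, alu_block below 0.02 m/s), for 0.2 s.
3. the block stands against the far end of the last plate (horizontal distance between plate_red and end_stop below 0.052 m and ((horizontal distance between plate_red and end_stop below 0.052 m and angle between plate_red's own z axis and vertical below 0.05 rad) or (horizontal distance between plate_red and end_stop above 0.07 m and angle between plate_red's own z axis and vertical between 0.06 and 0.25 rad)) and x of plate_red in the frame of tray between -0.018 and 0.018 m and angle between the y axis of each of plate_red, plate_yellow, plate_green, plate_blue, plate_violet and the y axis of tray, either way round below 0.2 rad and height (world z) of each of plate_red, plate_yellow, plate_green, plate_blue, plate_violet below 0.02 m and (horizontal distance between plate_yellow and end_stop below 0.052 m or horizontal distance between plate_yellow and plate_red below 0.059 m) and ((horizontal distance between plate_yellow and end_stop below 0.052 m and angle between plate_yellow's own z axis and vertical below 0.05 rad) or (horizontal distance between plate_yellow and end_stop above 0.07 m and angle between plate_yellow's own z axis and vertical between 0.06 and 0.25 rad)) and x of plate_yellow in the frame of tray between -0.018 and 0.018 m and horizontal distance between each of plate_yellow, plate_green, plate_blue, plate_violet and plate_red above 0.037 m and (horizontal distance between plate_green and end_stop below 0.052 m or horizontal distance between plate_green and plate_red below 0.059 m or horizontal distance between plate_green and plate_yellow below 0.059 m) and ((horizontal distance between plate_green and end_stop below 0.052 m and angle between plate_green's own z axis and vertical below 0.05 rad) or (horizontal distance between plate_green and end_stop above 0.07 m and angle between plate_green's own z axis and vertical between 0.06 and 0.25 rad)) and x of plate_green in the frame of tray between -0.018 and 0.018 m and horizontal distance between each of plate_green, plate_blue, plate_violet and plate_yellow above 0.037 m and (horizontal distance between plate_blue and end_stop below 0.052 m or horizontal distance between plate_blue and plate_red below 0.059 m or horizontal distance between plate_blue and plate_yellow below 0.059 m or horizontal distance between plate_blue and plate_green below 0.059 m) and ((horizontal distance between plate_blue and end_stop below 0.052 m and angle between plate_blue's own z axis and vertical below 0.05 rad) or (horizontal distance between plate_blue and end_stop above 0.07 m and angle between plate_blue's own z axis and vertical between 0.06 and 0.25 rad)) and x of plate_blue in the frame of tray between -0.018 and 0.018 m and horizontal distance between each of plate_blue, plate_violet and plate_green above 0.037 m and (horizontal distance between plate_violet and end_stop below 0.052 m or horizontal distance between plate_violet and plate_red below 0.059 m or horizontal distance between plate_violet and plate_yellow below 0.059 m or horizontal distance between plate_violet and plate_green below 0.059 m or horizontal distance between plate_violet and plate_blue below 0.059 m) and ((horizontal distance between plate_violet and end_stop below 0.052 m and angle between plate_violet's own z axis and vertical below 0.05 rad) or (horizontal distance between plate_violet and end_stop above 0.07 m and angle between plate_violet's own z axis and vertical between 0.06 and 0.25 rad)) and x of plate_violet in the frame of tray between -0.018 and 0.018 m and horizontal distance between plate_violet and plate_blue above 0.037 m and (horizontal distance between alu_block and plate_red below 0.062 m or horizontal distance between alu_block and plate_yellow below 0.062 m or horizontal distance between alu_block and plate_green below 0.062 m or horizontal distance between alu_block and plate_blue below 0.062 m or horizontal distance between alu_block and plate_violet below 0.062 m) and x of alu_block in the frame of tray between -0.018 and 0.018 m and angle between the y axis of alu_block and the x axis of tray, either way round below 0.2 rad and z of alu_block in the frame of tray between 0.002 and 0.007 m and angle between alu_block's own z axis and vertical below 0.05 rad), for 0.2 s.
At the end, for the whole second after the job is handed in: Tee and tube in bin. Plates within 18 mm of the tray midline, in colour order: first flat, under 11 mm from the stop; each next 37-59 mm on (centres), resting sloped (0.06-0.25 rad) on the last. Block upright on the floor, long side across, gap to last plate under 12 mm. All at rest (all of step 1 and all of step 3 and linear speed of each of plate_red, plate_yellow, plate_green, plate_blue, plate_violet, bnc_tee, lens_tube, alu_block below 0.02 m/s); the robot touches nothing.
It fails at once if the oil bottle or the dish is displaced by more than 3 cm (distance of any of oil_bottle, dish from where it was at the start of the episode above 0.03 m).
Of plate_red, plate_yellow, plate_green, plate_blue, plate_violet only 3 to 4 are there at a start; the rules pass over those that are not, and their reading is None.
At some moment in a run one of plate_red, plate_yellow, plate_green, plate_blue, plate_violet, alu_block may be knocked a few centimetres aside while the robot is not near it.
Once in a run the grip may slacken for a moment while it holds something.
It also fails if it takes over 210 s, if anything falls off the work surface, if the arm or the gripper's body presses on something with over 40 N, if the wrist force passes 120 N, or if a joint passes its speed limit or range.

## Robot

A 6-joint arm with a two-finger parallel gripper is mounted at the origin on a cart in front of the work surface, level with it; the furniture and walls round the work are solid. World frame = base frame: x ahead of the robot, y to its left, z up, the work surface at z = 0. Lengths are in m, angles in rad, forces in N, time in s.
With the tool pointing down it reaches from about 0.375 to 0.9 m from the base axis. Payload 3.1 kg.
Tool frame: the origin (TCP) lies where the fingers leave the gripper's body, on its centre line; the fingertips stand 73 mm ahead of it and the grasp point (between the pads) lies 54 mm ahead of it; z points along the fingers, y is the line along which they close (so a half turn about z gives the same grasp; the last joint's range is limited). The gripper opens to 85 mm and grips with 20 to 120 N. Pads are 22 mm wide; open, the fingers measure 114 mm over their backs; the gripper's body (76 mm by 85 mm) begins 54 mm behind the grasp point. The pads swing forward as they close: fully open they stand 13 mm farther back than shut.
Start: joints at [1.083, 0.527, 1.433, -0, 1.181, -0.178], TCP at [0.191, 0.595, 0.304] pointing down, gripper open.
Joint ranges: [-3.08, 3.08], [-0.75, 2.2], [0.22, 2.44], [-1.43, 4.57], [0, 2.65], [-2.85, 2.85]. Speed limits (rad/s): [2.79, 2.79, 3.14, 3.14, 3.14, 3.14].

## Interface

Orientations are given as a unit quaternion [x, y, z, w].
In Python, from station import manip gives the robot as it stands.
- The arm moves only by the shell command python3 -m crank 'ROWS' [FORCE]. ROWS is JSON, a list of rows, each an object with "dp": the shift along the tool's x, y, z normalised to -1 to 1, where 1 is 50 cm, a list of three; "delta_rot": the turn, a rotation vector about the tool's x, y, z normalised to -1 to 1, where 1 is 2 pi rad, a list of three; "fingers": the opening, from -1 (shut) to 1 (fully open). A call has 1 to 12 rows; each row shifts and turns the commanded pose from where the row before left it, along the tool's axes as they then stand; what a row does not reach is not made up. A row lasts 1/12 s, in which the tool goes at most 41.7 mm and 7.16 degrees, less where a joint would pass 70% of its speed; a pose out of reach is approached as far as the arm can. A call with a number of a shift or a turn outside -1 to 1 is refused whole. A call with a gripper value outside its range is refused whole. The fingers move at their own pace and stop on an object; FORCE is the grip in N (left out, the last holds). Time passes only in rows, so rows that do not move let the fingers close. It gives the time, the measured TCP pose, the force, the opening and the grip force at its end, in the units of the state.
- manip.sense(): the state, without advancing time (a new reading comes with each control period).
- manip.snapshot(name): name is "scene" or "top"; returns (picture, depth): 420x560x3 uint8, red, green, blue; 420x560 float32, m along the optical axis (not along the pixel's ray), 0 where there is no reading.
- manip.camera_model(name): a dict with "fx", "fy", "cx", "cy" (pixels), "origin" and "attitude" of the camera in the world. Camera axes: x right, y up, looking along -z (the intrinsics and any distortion apply to the point x, -y, -z); pixel columns grow to the right and rows downward; lengths in m; the calibration is good to about 2 mm. A picture is of the moment at which its call begins. camera_model takes no time and is no camera call.
- manip.sign_off(): hands the job in; it is judged then, once.
The state is a dict: "t": time; "q": joint angles; "qd": joint speeds; "tau": joint torques, N m; "tcp_pos": TCP position; "tool_rot": TCP orientation; "force": force on the tool from outside, world axes, zero at the start; "ft_torque": the same for the moment, N m; "finger_gap": opening from 0.0 (shut) to 1.0 (fully open); "gripper_force": force on a finger pad.
Only numpy, scipy, OpenCV 4.12 (cv2) and the standard library are available. Lean on these libraries where they do the work, as an engineer would, in place of code of your own. Each camera call takes 0.05 s, during which the arm holds its last target. There are 200 camera calls.

## Working session

There is one attempt and no reset: what is moved stays moved. The work goes in short steps, Python scripts to look and compute and a shell command to move; the robot and the scene stay as the last step left them, time stands still between calls to the robot, and variables do not carry over. Pictures are saved under pics/ and viewed, at most 14 in all, crops included, and the job is handed in when it is done.

```bash
ls; mkdir -p pics
cat > h.py <<'E'
import numpy as np, cv2
from station import manip
from scipy.spatial.transform import Rotation as R
def snap(name,fn=None):
    p,d=manip.snapshot(name)
    if fn: cv2.imwrite('pics/'+fn,cv2.cvtColor(p,cv2.COLOR_RGB2BGR))
    return p,d,manip.camera_model(name)
def rotm(c):
    a=np.array(c['attitude'],float)
    return a if a.shape==(3,3) else R.from_quat(a).as_matrix()
def ray(c,u,v):
    d=np.stack([(np.asarray(u,float)-c['cx'])/c['fx'],-(np.asarray(v,float)-c['cy'])/c['fy'],-np.ones_like(np.asarray(u,float))],-1)
    return np.array(c['origin']),d@rotm(c).T
def onz(c,u,v,z):
    o,d=ray(c,u,v); return o+d*((z-o[2])/d[...,2])[...,None]
def cloud(c,dep):
    v,u=np.mgrid[:dep.shape[0],:dep.shape[1]]
    o,d=ray(c,u,v); return o+d*dep[...,None]
def st():
    s=manip.sense(); r=R.from_quat(s['tool_rot']).as_matrix()
    print('t',round(s['t'],2),'tcp',np.round(s['tcp_pos'],4),'yaxis',np.round(r[:,1],3),'z',np.round(r[:,2],3),'gap',round(s['finger_gap'],3),'F',np.round(s['force'],1),'q',np.round(s['q'],2))
    return s,r
E
python3 - <<'E'
from h import *
for n in('scene','top'):
    p,d,c=snap(n,n+'0.png'); print({k:(np.round(v,4).tolist()) if not isinstance(v,str) else v for k,v in c.items()}); print((d==0).mean())
st()
E
```

```text
pics
{'fx': 437.4199, 'fy': 437.4199, 'cx': 280.824, 'cy': 210.6255, 'origin': [0.0307, 0.2761, 0.7121], 'attitude': [-0.1815, 0.3618, 0.8081, -0.428]}
0.003979591836734694
{'fx': 510.995, 'fy': 510.995, 'cx': 281.0698, 'cy': 209.7109, 'origin': [0.4298, -0.1353, 1.2305], 'attitude': [-0.0531, 0.0641, 0.7066, -0.7027]}
0.003792517006802721
t 0.1 tcp [0.1903 0.5948 0.303 ] yaxis [ 0.305  0.952 -0.002] z [-0.001 -0.002 -1.   ] gap 1.005 F [-0.1 -0.4 -0.2] q [ 1.08  0.53  1.43  0.    1.18 -0.18]
```

View pics/scene0.png

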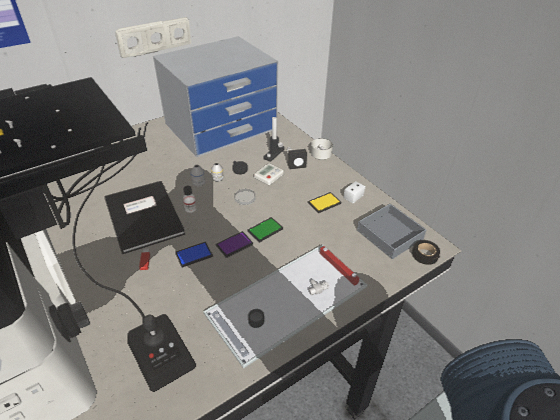

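View pics/top0.png

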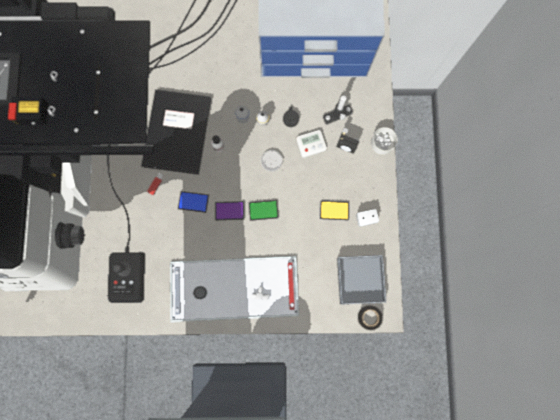

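The pictures show blue (top 193,201), violet (229,210), green (263,210) and yellow (334,210) plates, with no red plate. The block is at (368,217), tray centre about (235,288) with the red stop at (292,286), tee (262,291), tube (200,293), bin (361,278), bottle (217,142) and dish (272,159).

```bash
cat >> h.py <<'E'
HUE={'yellow':(22,35),'green':(45,80),'blue':(105,126),'violet':(128,160),'red':(170,181)}
def colmask(p,name,smin=90,vmin=30):
    h=cv2.cvtColor(p,cv2.COLOR_RGB2HSV); a,b=HUE[name]
    m=((h[...,0]>=a)&(h[...,0]<=b)&(h[...,1]>smin)&(h[...,2]>vmin)).astype(np.uint8)
    if name=='red': m|=((h[...,0]<6)&(h[...,1]>smin+40)&(h[...,2]>vmin+20)).astype(np.uint8)
    return m
def blobs(m,amin=60):
    n,l,s,ce=cv2.connectedComponentsWithStats(m)
    return [(s[i,4],ce[i],l==i) for i in range(1,n) if s[i,4]>=amin]
def rect(c,mask,z):
    v,u=np.nonzero(mask); P=onz(c,u,v,z)[:,:2]
    (x,y),(w,h),a=cv2.minAreaRect((P*1000).astype(np.float32))
    if w<h: w,h,a=h,w,a+90
    return np.round([x,y,w,h],1),round((a+90)%180-90,1)  # long axis angle from x, deg
def tri(c1,uv1,c2,uv2):
    o1,d1=ray(c1,*uv1);o2,d2=ray(c2,*uv2)
    A=np.stack([d1,-d2],1);t=np.linalg.lstsq(A,o2-o1,rcond=None)[0]
    p,q=o1+d1*t[0],o2+d2*t[1]; return np.round((p+q)/2*1000,1),round(np.linalg.norm(p-q)*1000,1)
E
python3 - <<'E'
from h import *
V={n:snap(n) for n in('scene','top')}
for col in HUE:
    for n,(p,d,c) in V.items():
        W=cloud(c,d)
        for a,ce,m in blobs(colmask(p,col)):
            w=np.median(W[m],0)
            if 0.3<w[0]<0.8 and abs(w[2])<0.1: print(col,n,a,ce.round(),'cloud',(w*1000).round(),rect(c,m,0.006))
p,d,c=V['top'];W=cloud(c,d)
# height things above table in the work area
for (nm,lo,hi) in (('low',.004,.2),):
  m=((W[...,2]>.011)&(W[...,2]<.2)&(W[...,0]<1.1)).astype(np.uint8)
  for a,ce,mm in blobs(m,25):
    z=np.percentile(W[mm][:,2],90); print('tall',a,ce.round(),np.round(np.median(W[mm],0)*1000),'ztop',round(z*1000),rect(c,mm,z))
cv2.imwrite('pics/t0z.png',cv2.resize(cv2.cvtColor(p[150:335,140:410],cv2.COLOR_RGB2BGR),None,fx=2.9,fy=2.9,interpolation=cv2.INTER_CUBIC))
E
```

```text
yellow scene 296 [324. 201.] cloud [ 632. -282.    7.] (array([ 633.3, -284.4,   65.2,   41.5]), 87.1)
yellow top 465 [334. 210.] cloud [ 633. -284.    8.] (array([ 634.1, -284.8,   66.1,   42.6]), 87.2)
green scene 334 [265. 228.] cloud [ 633. -109.    7.] (array([ 634.7, -110.8,   64.9,   38.7]), -85.0)
green top 429 [263. 210.] cloud [ 634. -111.    8.] (array([ 635.1, -111.1,   64.7,   39.7]), -85.4)
blue scene 415 [193. 253.] cloud [655.  61.   7.] (array([655.9,  60. ,  65.1,  39.4]), 82.2)
blue top 454 [193. 201.] cloud [655.  59.   8.] (array([656.5,  59.5,  66.2,  41.1]), 82.2)
violet scene 358 [234. 243.] cloud [633. -27.   7.] (array([634.5, -28.8,  64.4,  37.6]), -88.4)
violet top 426 [229. 210.] cloud [634. -29.   8.] (array([634.6, -28.7,  63.1,  39.4]), -89.7)
red scene 258 [337. 263.] cloud [ 452. -170.   22.] (array([ 468.5, -179.6,   94.5,   19.6]), 2.2)
red scene 120 [144. 261.] cloud [689. 157.   9.] (array([694. , 156.3,  47.5,  16.4]), -22.0)
red top 91 [154. 186.] cloud [696. 154.  11.] (array([695.8, 154.8,  38.2,  14.5]), -28.2)
red top 104 [291. 286.] cloud 
[... 1461 characters left out ...]
ray([ 611.5, -359.8,   48.8,   31.8]), -78.9)
tall 1846 [126. 276.] [476. 205.  33.] ztop 39 (array([494.1, 203.3, 154. ,  84.1]), -0.2)
tall 387 [363. 279.] [ 466. -354.   30.] ztop 34 (array([ 465.9, -340.8,  109.7,  107.5]), 2.3)
tall 250 [291. 286.] [ 451. -177.   24.] ztop 27 (array([ 452.6, -176.7,  108.8,   15.6]), 1.5)
tall 72 [176. 282.] [464.  93.  12.] ztop 14 (array([461.5,  90.8,  67.6,   9.4]), 1.6)
tall 147 [200. 292.] [439.  36.  20.] ztop 25 (array([438.7,  33.9,  30.3,  27.5]), 89.6)
tall 129 [261. 294.] [ 431. -106.   19.] ztop 23 (array([ 436.1, -107. ,   40.7,   28.4]), 78.5)
tall 327 [371. 317.] [ 378. -362.   20.] ztop 23 (array([ 377.9, -360.6,   56.7,   53.6]), -2.3)
```

View pics/t0z.png

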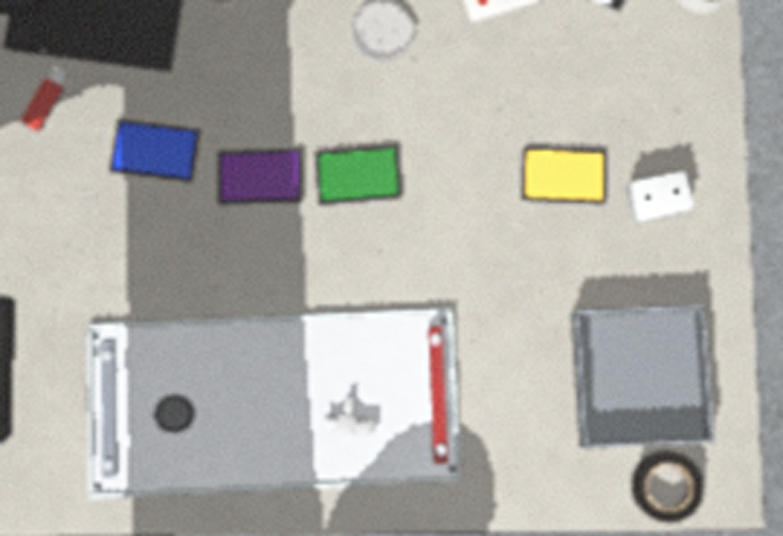

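Run:
```python
from h import *
p,d,c=snap('top')
co=np.array([[92,322],[455,303],[457,478],[90,497]])/2.9+[140,150]
# tray corners: image corners at rim height
P=onz(c,co[:,0],co[:,1],.008); print((P[:,:2]*1000).round(1)); 
print('tray ctr',P.mean(0).round(4),'len',np.linalg.norm(P[0]-P[1]),'wid',np.linalg.norm(P[0]-P[3]))
L=(P[0]+P[3]-P[1]-P[2])/2; print('yaw of y axis from +y (ccw deg)',np.degrees(np.arctan2(-L[0],L[1])))
W=(P[0]+P[1]-P[2]-P[3])/2; print('yaw x axis',np.degrees(np.arctan2(W[1],W[0])))
a=cv2.resize(cv2.cvtColor(p[270:315,235:295],cv2.COLOR_RGB2BGR),None,fx=6.5,fy=6.5,interpolation=cv2.INTER_CUBIC)
ps,ds,cs=snap('scene')
b=cv2.resize(cv2.cvtColor(ps[265:310,290:350],cv2.COLOR_RGB2BGR),None,fx=6.5,fy=6.5,interpolation=cv2.INTER_CUBIC)
cv2.imwrite('pics/tee.png',np.hstack([a,b]))
```

```text
[[ 512.   105.9]
 [ 525.9 -192.2]
 [ 384.4 -192.1]
 [ 371.6  103.5]]
tray ctr [ 0.4485 -0.0437  0.008 ] len 0.29837795357818964 wid 0.14042229160888994
yaw of y axis from +y (ccw deg) 2.572060391117253
yaw x axis 0.4685678742879074
```

View pics/tee.png

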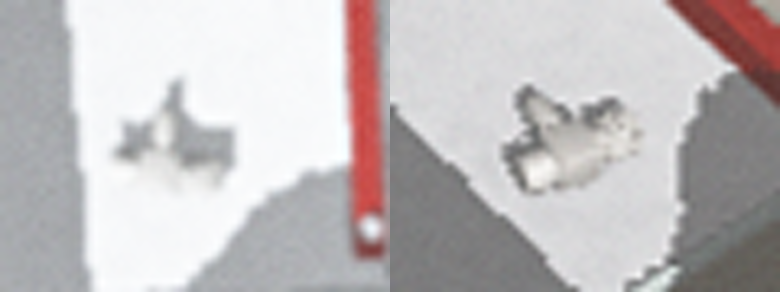

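```bash
python3 -m crank '[{"dp":[0,0,0],"delta_rot":[0,0,0.0195],"fingers":1},{"dp":[0,0,0],"delta_rot":[0,0,0.0195],"fingers":1},{"dp":[0,0,0],"delta_rot":[0,0,0.0195],"fingers":1},{"dp":[0,0,0],"delta_rot":[0,0,0.0195],"fingers":1},{"dp":[0,0,0],"delta_rot":[0,0,0.0195],"fingers":1},{"dp":[0,0,0],"delta_rot":[0,0,0.0195],"fingers":1},{"dp":[0,0,0],"delta_rot":[0,0,0.0195],"fingers":1},{"dp":[0,0,0],"delta_rot":[0,0,0.0195],"fingers":1},{"dp":[0,0,0],"delta_rot":[0,0,0.0195],"fingers":1},{"dp":[0,0,0],"delta_rot":[0,0,0.0195],"fingers":1}]' 30; python3 -c "
from h import *
st()"
```

```text
t: 1.13
tcp_pos: [0.1905, 0.5952, 0.3038]
tool_rot: [0.697, 0.718, -0.0, 0.0]
force: [0.4, -0.6, 0.5]
finger_gap: 0.997
gripper_force: 0.0
t 1.13 tcp [0.1905 0.5952 0.3038] yaxis [ 1.    0.03 -0.  ] z [-0. -0. -1.] gap 0.997 F [ 0.4 -0.6  0.5] q [1.08 0.53 1.43 0.   1.18 1.05]
```

The tee's body lies along world y (top crop 120..232, 150) with its stem pointing to world +x (177,85). I'll work out its axes and the tray yaw more precisely.

Run:
```python
from h import *
V={n:snap(n) for n in('scene','top')}
cs,ct=V['scene'][2],V['top'][2]
print('scene ends/stem',(onz(cs,[311.5,326,311.3],[292,284,279.5],.0115)*1000).round(1).tolist())
print('top ends/stem',(onz(ct,[253.5,270.7,262.2],[293.8,293.3,282.6],.0115)*1000).round(1).tolist())
# cloud-based tee footprint, both views
for n,(p,d,c) in V.items():
    W=cloud(c,d); m=(W[...,2]>.0105)&(abs(W[...,0]-.436)<.04)&(abs(W[...,1]+.107)<.04)
    Q=W[m]*1000; print(n,'tee n',m.sum(),'mean',Q.mean(0).round(1),'x',np.percentile(Q[:,0],[2,98]).round(),'y',np.percentile(Q[:,1],[2,98]).round())
    cov=np.cov(Q[:,:2].T);w,v=np.linalg.eigh(cov);print('axis',v[:,1].round(3),'zmax',np.percentile(Q[:,2],95).round(1))
    # bars: red stop line fit
    m=(W[...,2]>.017)&(abs(W[...,0]-.452)<.07)&(abs(W[...,1]+.177)<.02);Q=W[m]*1000
    v=cv2.fitLine(Q[:,:2].astype(np.float32),cv2.DIST_HUBER,0,.01,.01).ravel();print('stop',v.round(3),'xr',np.percentile(Q[:,0],[1,99]).round(1),'yr',Q[:,1].mean().round(1),'z',np.median(Q[:,2]).round(1))
    m=(W[...,2]>.0085)&(abs(W[...,0]-.445)<.053)&(abs(W[...,1]-.0908)<.012);Q=W[m]*1000
    v=cv2.fitLine(Q[:,:2].astype(np.float32),cv2.DIST_HUBER,0,.01,.01).ravel();print('low',v.round(3),'xr',np.percentile(Q[:,0],[1,99]).round(1),'z',np.median(Q[:,2]).round(1))
    m=(W[...,2]>.014)&(abs(W[...,0]-.438)<.03)&(abs(W[...,1]-.034)<.03);Q=W[m]*1000
    print('tube',((Q.min(0)+Q.max(0))/2).round(1),Q.mean(0).round(1),(Q.max(0)-Q.min(0)).round(1))
    m=(W[...,2]>.015)&(abs(W[...,0]-.612)<.05)&(abs(W[...,1]+.361)<.05);Q=W[m]*1000
    for z in(28,31): T=Q[Q[:,2]>z];print('block top',len(T),cv2.minAreaRect(T[:,:2].astype(np.float32)),np.median(T[:,2]).round(1))
```

```text
scene ends/stem [[428.2, -86.0, 11.5], [427.7, -122.4, 11.5], [453.4, -104.8, 11.5]]
top ends/stem [[433.8, -88.8, 11.5], [434.7, -129.2, 11.5], [459.7, -109.2, 11.5]]
scene tee n 176 mean [ 429.2 -101.6   17. ] x [420. 449.] y [-121.  -82.]
axis [0.257 0.966] zmax 20.5
stop [ 9.99000e-01  3.70000e-02  4.48078e+02 -1.72015e+02] xr [397.4 504.7] yr -172.7 z 22.3
low [9.99000e-01 3.80000e-02 4.42541e+02 9.39360e+01] xr [393.9 495.1] z 10.0
tube [437.6  38.8  19.5] [437.4  38.8  19.1] [30.7 30.9 10.6]
block top 149 ((611.7249755859375, -359.1324157714844), (30.985885620117188, 45.513511657714844), 10.086275100708008) 30.7
block top 59 ((610.7050170898438, -358.89752197265625), (29.554813385009766, 44.091060638427734), 14.575922012329102) 31.9
top tee n 1101 mean [ 430.4 -131.3 1070.9] x [424. 445.] y [-135.  -93.]
axis [0.158 0.987] zmax 1230.5
stop [ 9.99000e-01  4.00000e-02  4.52193e+02 -1.76648e+02] xr [398.3 507. ] yr -176.7 z 24.0
low [1.00000e+00 2.50000e-02 4.43365e+02 9.11350e+01] xr [393.1 495.3] z 11.0
tube [438.8  35.4  21.2] [438.8  35.7  20.1] [27.8 30.7 14. ]
block top 226 ((613.218017578125, -361.7413330078125), (30.3513126373291, 46.063316345214844), 10.842129707336426) 32.1
block top 167 ((612.7117919921875, -361.4684143066406), (29.941518783569336, 46.21421432495117), 13.756301879882812) 32.8
```

```bash
cat >> h.py <<'E'
def go(x,y,z,n=1):
    """print the shift from the present pose to (x,y,z), in tool axes and normalised units, per row for n rows"""
    s,r=st(); e=r.T@(np.array([x,y,z])-s['tcp_pos'])/0.5
    print('shift',np.round(e,4),'per row',np.round(e/n,4),'min rows',int(np.ceil(np.linalg.norm(e)/.07)))
E
python3 -m crank '[{"dp":[-0.06,0.022,0],"delta_rot":[0,0,0],"fingers":1},{"dp":[-0.06,0.022,0],"delta_rot":[0,0,0],"fingers":1},{"dp":[-0.06,0.022,0],"delta_rot":[0,0,0],"fingers":1},{"dp":[-0.06,0.022,0],"delta_rot":[0,0,0],"fingers":1},{"dp":[-0.06,0.022,0],"delta_rot":[0,0,0],"fingers":1},{"dp":[-0.06,0.022,0],"delta_rot":[0,0,0],"fingers":1},{"dp":[-0.06,0.022,0],"delta_rot":[0,0,0],"fingers":1},{"dp":[-0.06,0.022,0],"delta_rot":[0,0,0],"fingers":1},{"dp":[-0.06,0.022,0],"delta_rot":[0,0,0],"fingers":1},{"dp":[-0.06,0.022,0],"delta_rot":[0,0,0],"fingers":1}]'
python3 -m crank '[{"dp":[-0.057,0.025,0],"delta_rot":[0,0,0],"fingers":1},{"dp":[-0.057,0.025,0],"delta_rot":[0,0,0],"fingers":1},{"dp":[-0.057,0.025,0],"delta_rot":[0,0,0],"fingers":1},{"dp":[-0.057,0.025,0],"delta_rot":[0,0,0],"fingers":1},{"dp":[-0.057,0.025,0],"delta_rot":[0,0,0],"fingers":1},{"dp":[-0.057,0.025,0],"delta_rot":[0,0,0],"fingers":1},{"dp":[-0.057,0.025,0],"delta_rot":[0,0,0],"fingers":1}]'
python3 -c "
from h import *
go(.436,-.1065,.16,8)"
```

```text
t: 2.07
tcp_pos: [0.3115, 0.298, 0.3041]
tool_rot: [0.693, 0.721, 0.0, 0.0]
force: [0.8, -1.2, 0.5]
finger_gap: 1.001
gripper_force: 0.0
t: 2.65
tcp_pos: [0.4063, 0.1016, 0.3042]
tool_rot: [0.693, 0.721, 0.0, 0.0]
force: [0.3, 0.3, -0.8]
finger_gap: 1.002
gripper_force: 0.0
t 2.65 tcp [0.4063 0.1016 0.3042] yaxis [0.999 0.039 0.001] z [ 0.001  0.    -1.   ] gap 1.002 F [ 0.3  0.3 -0.8] q [-0.02  0.25  1.92  0.    0.97 -0.06]
shift [-0.4183  0.0428  0.2884] per row [-0.0523  0.0054  0.0361] min rows 8
```

```bash
python3 -m crank '[{"dp":[-0.0523,0.0054,0.0361],"delta_rot":[0,0,0],"fingers":1},{"dp":[-0.0523,0.0054,0.0361],"delta_rot":[0,0,0],"fingers":1},{"dp":[-0.0523,0.0054,0.0361],"delta_rot":[0,0,0],"fingers":1},{"dp":[-0.0523,0.0054,0.0361],"delta_rot":[0,0,0],"fingers":1},{"dp":[-0.0523,0.0054,0.0361],"delta_rot":[0,0,0],"fingers":1},{"dp":[-0.0523,0.0054,0.0361],"delta_rot":[0,0,0],"fingers":1},{"dp":[-0.0523,0.0054,0.0361],"delta_rot":[0,0,0],"fingers":1},{"dp":[-0.0523,0.0054,0.0361],"delta_rot":[0,0,0],"fingers":1}]'
python3 -m crank '[{"dp":[0,0,0.05],"delta_rot":[0,0,0],"fingers":1},{"dp":[0,0,0.05],"delta_rot":[0,0,0],"fingers":1},{"dp":[0,0,0.05],"delta_rot":[0,0,0],"fingers":1},{"dp":[0,0,0],"delta_rot":[0,0,0],"fingers":-1},{"dp":[0,0,0],"delta_rot":[0,0,0],"fingers":-1},{"dp":[0,0,0],"delta_rot":[0,0,0],"fingers":-1},{"dp":[0,0,0],"delta_rot":[0,0,0],"fingers":-1},{"dp":[0,0,0],"delta_rot":[0,0,0],"fingers":-1},{"dp":[0,0,0],"delta_rot":[0,0,0],"fingers":-1},{"dp":[0,0,0],"delta_rot":[0,0,0],"fingers":-1},{"dp":[0,0,0],"delta_rot":[0,0,0],"fingers":-1},{"dp":[0,0,0],"delta_rot":[0,0,0],"fingers":-1}]' 40
python3 -c "
from h import *
go(.468,-.1065,.155,8)"
```

```text
t: 3.32
tcp_pos: [0.4351, -0.1067, 0.1588]
tool_rot: [0.693, 0.721, 0.0, 0.0]
force: [0.5, 0.4, -0.9]
finger_gap: 0.998
gripper_force: 0.0
t: 4.32
tcp_pos: [0.4352, -0.1054, 0.0864]
tool_rot: [0.694, 0.72, 0.0, 0.001]
force: [-1.2, -1.4, 6.4]
finger_gap: 0.3
gripper_force: 38.8
t 4.32 tcp [ 0.4352 -0.1054  0.0864] yaxis [0.999 0.037 0.002] z [ 0.002 -0.002 -1.   ] gap 0.3 F [-1.2 -1.4  6.4] q [-0.49  0.72  2.03 -0.    0.39 -0.52]
shift [-0.0049  0.0659 -0.1371] per row [-0.0006  0.0082 -0.0171] min rows 3
```

```bash
python3 -m crank '[{"dp":[0,0,-0.04],"delta_rot":[0,0,0],"fingers":-1},{"dp":[0,0,-0.05],"delta_rot":[0,0,0],"fingers":-1},{"dp":[0,0,-0.05],"delta_rot":[0,0,0],"fingers":-1}]'
python3 -c "
from h import *
go(.466,-.358,.135,8)"
```

```text
t: 4.57
tcp_pos: [0.4346, -0.1049, 0.1562]
tool_rot: [0.694, 0.72, 0.0, 0.0]
force: [0.0, -0.0, -0.4]
finger_gap: 0.304
gripper_force: 39.1
t 4.57 tcp [ 0.4346 -0.1049  0.1562] yaxis [0.999 0.037 0.   ] z [ 0. -0. -1.] gap 0.304 F [ 0.  -0.  -0.4] q [-0.49  0.57  2.   -0.    0.58 -0.52]
shift [-0.5081  0.0442  0.0424] per row [-0.0635  0.0055  0.0053] min rows 8
```

```bash
python3 -m crank '[{"dp":[-0.0635,0.0055,0.0053],"delta_rot":[0,0,0],"fingers":-1},{"dp":[-0.0635,0.0055,0.0053],"delta_rot":[0,0,0],"fingers":-1},{"dp":[-0.0635,0.0055,0.0053],"delta_rot":[0,0,0],"fingers":-1},{"dp":[-0.0635,0.0055,0.0053],"delta_rot":[0,0,0],"fingers":-1},{"dp":[-0.0635,0.0055,0.0053],"delta_rot":[0,0,0],"fingers":-1},{"dp":[-0.0635,0.0055,0.0053],"delta_rot":[0,0,0],"fingers":-1},{"dp":[-0.0635,0.0055,0.0053],"delta_rot":[0,0,0],"fingers":-1},{"dp":[-0.0635,0.0055,0.0053],"delta_rot":[0,0,0],"fingers":-1},{"dp":[0,0,0],"delta_rot":[0,0,0],"fingers":-1},{"dp":[0,0,0.02],"delta_rot":[0,0,0],"fingers":-1}]'
python3 -m crank '[{"dp":[0,0,0],"delta_rot":[0,0,0],"fingers":0},{"dp":[0,0,0],"delta_rot":[0,0,0],"fingers":0},{"dp":[0,0,0],"delta_rot":[0,0,0],"fingers":0},{"dp":[0,0,0],"delta_rot":[0,0,0],"fingers":0},{"dp":[0,0,-0.06],"delta_rot":[0,0,0],"fingers":0}]'
python3 -c "
from h import *
snap('scene','s1.png')
p,d,c=snap('top');W=cloud(c,d)
m=(W[...,2]>.014)&(W[...,2]<.04)&(abs(W[...,0]-.438)<.03)&(abs(W[...,1]-.034)<.03);Q=W[m]*1000
print('tube',((Q.min(0)+Q.max(0))/2).round(1))
go(.4385,.036,.17,11)"
```

```text
t: 5.4
tcp_pos: [0.467, -0.3611, 0.1258]
tool_rot: [0.695, 0.719, -0.0, 0.004]
force: [1.0, 0.1, -0.3]
finger_gap: 0.304
gripper_force: 39.1
t: 5.82
tcp_pos: [0.4638, -0.355, 0.149]
tool_rot: [0.694, 0.72, 0.0, -0.006]
force: [-0.0, -0.8, 0.2]
finger_gap: 0.498
gripper_force: 0.0
tube [438.7  35.4  21.6]
t 5.92 tcp [ 0.4675 -0.3589  0.1564] yaxis [0.999 0.037 0.004] z [ 0.004 -0.005 -1.   ] gap 0.499 F [ 0.3 -0.6  0.2] q [-0.84  0.68  1.64  0.    0.81 -0.88]
shift [ 0.7913 -0.0286 -0.031 ] per row [ 0.0719 -0.0026 -0.0028] min rows 12
```

View pics/s1.png

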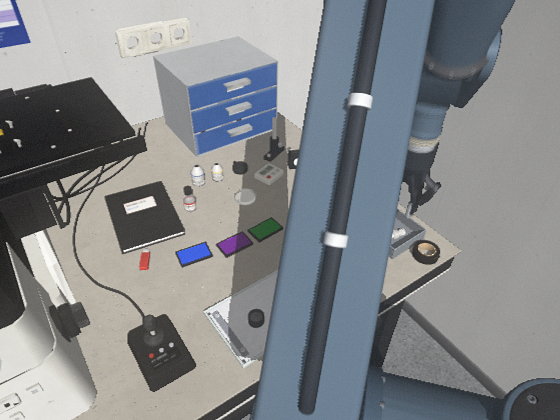

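The tee has gone into the bin (bright spot at 398,235); the tube still stands at (257,317).

```bash
python3 -m crank '[{"dp":[0.066,-0.0024,-0.0026],"delta_rot":[0,0,0],"fingers":0.8},{"dp":[0.066,-0.0024,-0.0026],"delta_rot":[0,0,0],"fingers":0.8},{"dp":[0.066,-0.0024,-0.0026],"delta_rot":[0,0,0],"fingers":0.8},{"dp":[0.066,-0.0024,-0.0026],"delta_rot":[0,0,0],"fingers":0.8},{"dp":[0.066,-0.0024,-0.0026],"delta_rot":[0,0,0],"fingers":0.8},{"dp":[0.066,-0.0024,-0.0026],"delta_rot":[0,0,0],"fingers":0.8},{"dp":[0.066,-0.0024,-0.0026],"delta_rot":[0,0,0],"fingers":0.8},{"dp":[0.066,-0.0024,-0.0026],"delta_rot":[0,0,0],"fingers":0.8},{"dp":[0.066,-0.0024,-0.0026],"delta_rot":[0,0,0],"fingers":0.8},{"dp":[0.066,-0.0024,-0.0026],"delta_rot":[0,0,0],"fingers":0.8},{"dp":[0.066,-0.0024,-0.0026],"delta_rot":[0,0,0],"fingers":0.8},{"dp":[0.066,-0.0024,-0.0026],"delta_rot":[0,0,0],"fingers":0.8}]'
python3 -m crank '[{"dp":[0,0,0],"delta_rot":[0,0,0],"fingers":0.8}]'
python3 -c "
from h import *
go(.4385,.0365,.0885,4)"
```

```text
t: 6.92
tcp_pos: [0.4368, 0.0389, 0.1691]
tool_rot: [0.694, 0.72, 0.0, 0.0]
force: [0.5, 0.0, 1.0]
finger_gap: 0.9
gripper_force: 0.0
t: 7.0
tcp_pos: [0.435, 0.0419, 0.1692]
tool_rot: [0.692, 0.722, -0.0, -0.001]
force: [-0.5, 0.1, -0.6]
finger_gap: 0.903
gripper_force: 0.0
t 7.0 tcp [0.435  0.0419 0.1692] yaxis [ 0.999  0.042 -0.002] z [-0.002  0.001 -1.   ] gap 0.903 F [-0.5  0.1 -0.6] q [-0.16  0.53  2.01  0.    0.6  -0.2 ]
shift [-0.0114  0.0068  0.1614] per row [-0.0028  0.0017  0.0403] min rows 3
```

```bash
python3 -m crank '[{"dp":[0,0,0.04],"delta_rot":[0,0,0],"fingers":0.8},{"dp":[0,0,0.04],"delta_rot":[0,0,0],"fingers":0.8},{"dp":[0,0,0],"delta_rot":[0,0,0],"fingers":0.8}]'
python3 -c "
from h import *
go(.4385,.0365,.0885,2)"
```

```text
t: 7.25
tcp_pos: [0.4362, 0.0374, 0.127]
tool_rot: [0.694, 0.72, -0.001, -0.002]
force: [-0.3, 0.1, 0.4]
finger_gap: 0.901
gripper_force: 0.0
t 7.25 tcp [0.4362 0.0374 0.127 ] yaxis [ 0.999  0.037 -0.004] z [-0.004  0.001 -1.   ] gap 0.901 F [-0.3  0.1  0.4] q [-0.17  0.62  2.03 -0.    0.49 -0.21]
shift [-0.002   0.0048  0.077 ] per row [-0.001   0.0024  0.0385] min rows 2
```

```bash
python3 -m crank '[{"dp":[-0.001,0.0024,0.0385],"delta_rot":[0,0,0],"fingers":0.8},{"dp":[-0.001,0.0024,0.0385],"delta_rot":[0,0,0],"fingers":0.8},{"dp":[0,0,0],"delta_rot":[0,0,0],"fingers":-1},{"dp":[0,0,0],"delta_rot":[0,0,0],"fingers":-1},{"dp":[0,0,0],"delta_rot":[0,0,0],"fingers":-1},{"dp":[0,0,0],"delta_rot":[0,0,0],"fingers":-1},{"dp":[0,0,0],"delta_rot":[0,0,0],"fingers":-1},{"dp":[0,0,0],"delta_rot":[0,0,0],"fingers":-1},{"dp":[0,0,0],"delta_rot":[0,0,0],"fingers":-1},{"dp":[0,0,0],"delta_rot":[0,0,0],"fingers":-1}]'
python3 -m crank '[{"dp":[0,0,-0.04],"delta_rot":[0,0,0],"fingers":-1},{"dp":[0,0,-0.05],"delta_rot":[0,0,0],"fingers":-1},{"dp":[0,0,-0.04],"delta_rot":[0,0,0],"fingers":-1},{"dp":[0,0,0],"delta_rot":[0,0,0],"fingers":-1}]'
python3 -c "
from h import *
go(.47,-.316,.135,12)"
```

```text
t: 8.08
tcp_pos: [0.4401, 0.036, 0.0917]
tool_rot: [0.694, 0.72, 0.001, 0.001]
force: [-0.0, -0.5, 6.2]
finger_gap: 0.319
gripper_force: 39.3
t: 8.42
tcp_pos: [0.4413, 0.036, 0.1588]
tool_rot: [0.694, 0.72, 0.002, 0.003]
force: [0.1, 0.8, -0.1]
finger_gap: 0.316
gripper_force: 39.4
t 8.42 tcp [0.4413 0.036  0.1588] yaxis [0.999 0.036 0.007] z [ 0.007 -0.001 -1.   ] gap 0.316 F [ 0.1  0.8 -0.1] q [-0.17  0.56  2.01  0.    0.57 -0.21]
shift [-0.7055  0.0317  0.0489] per row [-0.0588  0.0026  0.0041] min rows 11
```

```bash
python3 -m crank '[{"dp":[-0.0588,0.0026,0.0041],"delta_rot":[0,0,0],"fingers":-1},{"dp":[-0.0588,0.0026,0.0041],"delta_rot":[0,0,0],"fingers":-1},{"dp":[-0.0588,0.0026,0.0041],"delta_rot":[0,0,0],"fingers":-1},{"dp":[-0.0588,0.0026,0.0041],"delta_rot":[0,0,0],"fingers":-1},{"dp":[-0.0588,0.0026,0.0041],"delta_rot":[0,0,0],"fingers":-1},{"dp":[-0.0588,0.0026,0.0041],"delta_rot":[0,0,0],"fingers":-1},{"dp":[-0.0588,0.0026,0.0041],"delta_rot":[0,0,0],"fingers":-1},{"dp":[-0.0588,0.0026,0.0041],"delta_rot":[0,0,0],"fingers":-1},{"dp":[-0.0588,0.0026,0.0041],"delta_rot":[0,0,0],"fingers":-1},{"dp":[-0.0588,0.0026,0.0041],"delta_rot":[0,0,0],"fingers":-1},{"dp":[-0.0588,0.0026,0.0041],"delta_rot":[0,0,0],"fingers":-1},{"dp":[-0.0588,0.0026,0.0041],"delta_rot":[0,0,0],"fingers":-1}]'
python3 -m crank '[{"dp":[0,0,0],"delta_rot":[0,0,0],"fingers":-1},{"dp":[0,0,0.02],"delta_rot":[0,0,0],"fingers":-1},{"dp":[0,0,0],"delta_rot":[0,0,0],"fingers":-1},{"dp":[0,0,0],"delta_rot":[0,0,0],"fingers":0.1},{"dp":[0,0,0],"delta_rot":[0,0,0],"fingers":0.1},{"dp":[0,0,0],"delta_rot":[0,0,0],"fingers":0.1},{"dp":[0,0,0],"delta_rot":[0,0,0],"fingers":0.1},{"dp":[0,0,-0.06],"delta_rot":[0,0,0],"fingers":0.3},{"dp":[0,0,-0.05],"delta_rot":[0,0,0],"fingers":0.3},{"dp":[0.04,0.04,0],"delta_rot":[0,0,0],"fingers":0.3},{"dp":[0.04,0.04,0],"delta_rot":[0,0,0],"fingers":0.3}]'
cat > look.py <<'E'
from h import *
V={n:snap(n) for n in('scene','top')}
for col in ('yellow','green','blue','violet'):
    for n,(p,d,c) in V.items():
        W=cloud(c,d)
        for a,ce,m in blobs(colmask(p,col),40):
            w=np.median(W[m],0)
            if 0.3<w[0]<0.75 and abs(w[1])<.45 and abs(w[2])<0.06: print(col,n,a,ce.round(),'cloud',(w*1000).round(1),rect(c,m,max(.006,w[2]-.0015)))
E
python3 look.py; python3 -c "
from h import *
go(.634,-.277,.14,6)"
```

```text
t: 9.42
tcp_pos: [0.4675, -0.3172, 0.1304]
tool_rot: [0.694, 0.72, 0.0, -0.0]
force: [0.1, -0.4, -0.5]
finger_gap: 0.317
gripper_force: 39.4
t: 10.33
tcp_pos: [0.5074, -0.2755, 0.1781]
tool_rot: [0.695, 0.719, 0.0, 0.002]
force: [0.0, 0.9, -0.2]
finger_gap: 0.65
gripper_force: 0.0
yellow top 315 [330. 208.] cloud [ 638.2 -269.6    8.1] (array([ 634.6, -283.9,   63.5,   42.2]), 88.9)
green scene 130 [258. 231.] cloud [635.8 -87.5   7.1] (array([633.7, -97.6,  38.4,  36.3]), 5.0)
green top 400 [263. 210.] cloud [ 634.5 -111.2    7.9] (array([ 634.9, -111.6,   63.2,   38.3]), -86.4)
blue scene 429 [193. 253.] cloud [655.   60.8   7.1] (array([656.3,  59.9,  65.2,  40.6]), 82.2)
blue top 473 [193. 201.] cloud [656.5  58.7   8.2] (array([656.7,  59. ,  66.9,  42.1]), 82.5)
violet scene 366 [234. 243.] cloud [632.9 -26.8   6.9] (array([633.9, -28. ,  64.4,  38.8]), -88.4)
violet top 420 [229. 210.] cloud [634.1 -28.8   8.4] (array([634.1, -28.9,  63.9,  38.5]), -87.7)
t 10.43 tcp [ 0.5086 -0.2719  0.1768] yaxis [0.999 0.04  0.002] z [ 0.002 -0.    -1.   ] gap 0.65 F [-0.7  0.7 -0.3] q [-0.69  0.64  1.66  0.    0.84 -0.73]
shift [-0.0202  0.2501  0.0741] per row [-0.0034  0.0417  0.0124] min rows 4
```

```bash
python3 -m crank '[{"dp":[-0.0048,0.05,0.015],"delta_rot":[0,0,0],"fingers":0.3},{"dp":[-0.0048,0.05,0.015],"delta_rot":[0,0,0],"fingers":0.3},{"dp":[-0.0048,0.05,0.015],"delta_rot":[0,0,0],"fingers":0.3},{"dp":[-0.0048,0.05,0.015],"delta_rot":[0,0,0],"fingers":0.3},{"dp":[-0.0048,0.05,0.015],"delta_rot":[0,0,0],"fingers":0.3},{"dp":[0,0,0.035],"delta_rot":[0,0,0],"fingers":0.3},{"dp":[0,0,0.035],"delta_rot":[0,0,0],"fingers":0.3},{"dp":[0,0,0],"delta_rot":[0,0,0],"fingers":0.3},{"dp":[0,0,0],"delta_rot":[0,0,0],"fingers":0.3}]' 40
python3 -c "
from h import *
go(.634,-.284,.090,6)"
```

```text
t: 11.18
tcp_pos: [0.6308, -0.2815, 0.102]
tool_rot: [0.694, 0.72, -0.0, -0.002]
force: [0.9, -0.1, 0.1]
finger_gap: 0.653
gripper_force: 0.0
t 11.18 tcp [ 0.6308 -0.2815  0.102 ] yaxis [ 0.999  0.036 -0.003] z [-0.003  0.002 -1.   ] gap 0.653 F [ 0.9 -0.1  0.1] q [-0.58  0.86  1.38 -0.    0.91 -0.62]
shift [-0.0054  0.0064  0.024 ] per row [-0.0009  0.0011  0.004 ] min rows 1
```

```bash
for i in 1; do python3 -m crank '[{"dp":[-0.0054,0.006,0.024],"delta_rot":[0,0,0],"fingers":0.3},{"dp":[0,0,0],"delta_rot":[0,0,0],"fingers":0.3},{"dp":[0,0,0],"delta_rot":[0,0,0],"fingers":0.3}]'; done
python3 -m crank '[{"dp":[0,0,0.006],"delta_rot":[0,0,0],"fingers":0.3},{"dp":[0,0,0],"delta_rot":[0,0,0],"fingers":0.3},{"dp":[0,0,0],"delta_rot":[0,0,0],"fingers":0.3}]'
python3 -m crank '[{"dp":[0,0,0.004],"delta_rot":[0,0,0],"fingers":0.3},{"dp":[0,0,0],"delta_rot":[0,0,0],"fingers":0.3},{"dp":[0,0,0],"delta_rot":[0,0,0],"fingers":0.3}]'
python3 - <<'E'
from h import *
p,d,c=snap('scene'); s,r=st()
W=cloud(c,d)*1000
u=slice(290,390);v=slice(100,230)
cv2.imwrite('pics/f1.png',cv2.resize(cv2.cvtColor(p[v,u],cv2.COLOR_RGB2BGR),None,fx=4.5,fy=4.5,interpolation=cv2.INTER_CUBIC))
E
```

```text
t: 11.43
tcp_pos: [0.6349, -0.285, 0.0914]
tool_rot: [0.694, 0.72, -0.0, 0.0]
force: [0.7, -1.1, 0.5]
finger_gap: 0.65
gripper_force: 0.0
t: 11.68
tcp_pos: [0.6349, -0.2847, 0.0886]
tool_rot: [0.694, 0.72, 0.0, 0.0]
force: [0.2, -0.4, -0.2]
finger_gap: 0.649
gripper_force: 0.0
t: 11.93
tcp_pos: [0.6349, -0.2846, 0.0863]
tool_rot: [0.694, 0.72, -0.0, -0.0]
force: [0.5, -0.1, 0.3]
finger_gap: 0.648
gripper_force: 0.0
t 11.98 tcp [ 0.6349 -0.2846  0.0863] yaxis [ 0.999  0.036 -0.   ] z [-0.  0. -1.] gap 0.647 F [ 1.2 -0.8 -0.4] q [-0.58  0.89  1.37 -0.    0.89 -0.62]
```

View pics/f1.png

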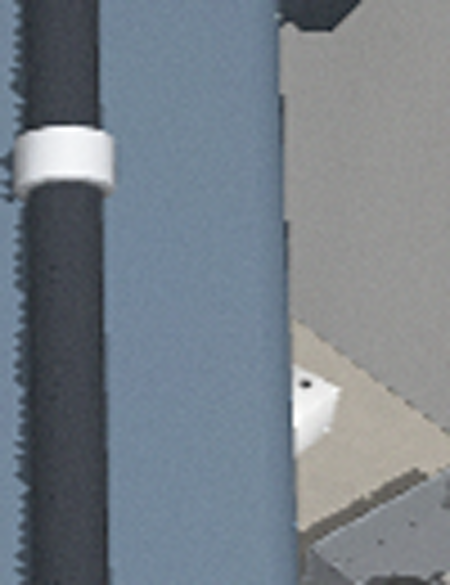

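The arm hides the fingers here (only the block at 310,395 is seen), so I'll find the height by touch.

```bash
for r in 1; do python3 -m crank '[{"dp":[0,0,0.006],"delta_rot":[0,0,0],"fingers":0.3},{"dp":[0,0,0],"delta_rot":[0,0,0],"fingers":0.3},{"dp":[0,0,0],"delta_rot":[0,0,0],"fingers":0.3}]' |egrep 'tcp|force'; python3 -m crank '[{"dp":[0,0,0.005],"delta_rot":[0,0,0],"fingers":0.3},{"dp":[0,0,0],"delta_rot":[0,0,0],"fingers":0.3},{"dp":[0,0,0],"delta_rot":[0,0,0],"fingers":0.3}]' |egrep 'tcp|force'; python3 -m crank '[{"dp":[0,0,0.004],"delta_rot":[0,0,0],"fingers":0.3},{"dp":[0,0,0],"delta_rot":[0,0,0],"fingers":0.3},{"dp":[0,0,0],"delta_rot":[0,0,0],"fingers":0.3}]' |egrep 'tcp|force'; done
```

```text
tcp_pos: [0.6348, -0.2845, 0.083]
force: [-1.1, -0.3, 0.0]
gripper_force: 0.0
tcp_pos: [0.6348, -0.2846, 0.0805]
force: [-0.1, 0.1, 0.2]
gripper_force: 0.0
tcp_pos: [0.6349, -0.2846, 0.0786]
force: [-0.3, -0.3, -0.3]
gripper_force: 0.0
```

```bash
for r in 1; do python3 -m crank '[{"dp":[0,0,0.004],"delta_rot":[0,0,0],"fingers":0.3},{"dp":[0,0,0],"delta_rot":[0,0,0],"fingers":0.3},{"dp":[0,0,0],"delta_rot":[0,0,0],"fingers":0.3}]' |egrep 'tcp|force'; python3 -m crank '[{"dp":[0,0,0.004],"delta_rot":[0,0,0],"fingers":0.3},{"dp":[0,0,0],"delta_rot":[0,0,0],"fingers":0.3},{"dp":[0,0,0],"delta_rot":[0,0,0],"fingers":0.3}]' |egrep 'tcp|force';  done
```

```text
tcp_pos: [0.6349, -0.2846, 0.0766]
force: [-0.3, -0.2, 0.8]
gripper_force: 0.0
tcp_pos: [0.6349, -0.2845, 0.0746]
force: [-0.4, 0.5, -0.2]
gripper_force: 0.0
```

```bash
python3 -m crank '[{"dp":[0,0,0.003],"delta_rot":[0,0,0],"fingers":0.3},{"dp":[0,0,0],"delta_rot":[0,0,0],"fingers":0},{"dp":[0,0,0],"delta_rot":[0,0,0],"fingers":-0.2},{"dp":[0,0,0],"delta_rot":[0,0,0],"fingers":-1},{"dp":[0,0,0],"delta_rot":[0,0,0],"fingers":-1},{"dp":[0,0,0],"delta_rot":[0,0,0],"fingers":-1},{"dp":[0,0,0],"delta_rot":[0,0,0],"fingers":-1}]' 40
python3 -m crank '[{"dp":[0,0,-0.02],"delta_rot":[0,0,0],"fingers":-1},{"dp":[0,0,-0.04],"delta_rot":[0,0,0],"fingers":-1},{"dp":[0,0,-0.04],"delta_rot":[0,0,0],"fingers":-1},{"dp":[0,0,0],"delta_rot":[0,0,0],"fingers":-1}]'
python3 -c "
from h import *
go(.451,-.130,.11,8)"
```

```text
t: 13.82
tcp_pos: [0.6352, -0.2847, 0.0736]
tool_rot: [0.694, 0.72, 0.0, 0.0]
force: [0.4, 0.2, 2.9]
finger_gap: 0.501
gripper_force: 40.5
t: 14.15
tcp_pos: [0.6369, -0.2858, 0.1276]
tool_rot: [0.694, 0.72, 0.001, 0.004]
force: [1.4, -1.0, -0.1]
finger_gap: 0.503
gripper_force: 40.4
t 14.15 tcp [ 0.6369 -0.2858  0.1276] yaxis [0.999 0.036 0.006] z [ 0.006 -0.004 -1.   ] gap 0.503 F [ 1.4 -1.  -0.1] q [-0.58  0.83  1.36  0.    0.95 -0.62]
shift [ 0.3249 -0.3606  0.0317] per row [ 0.0406 -0.0451  0.004 ] min rows 7
```

```bash
python3 -m crank '[{"dp":[0.0406,-0.0451,0.001],"delta_rot":[0,0,0],"fingers":-1},{"dp":[0.0406,-0.0451,0.001],"delta_rot":[0,0,0],"fingers":-1},{"dp":[0.0406,-0.0451,0.001],"delta_rot":[0,0,0],"fingers":-1},{"dp":[0.0406,-0.0451,0.001],"delta_rot":[0,0,0],"fingers":-1},{"dp":[0.0406,-0.0451,0.001],"delta_rot":[0,0,0],"fingers":-1},{"dp":[0.0406,-0.0451,0.001],"delta_rot":[0,0,0],"fingers":-1},{"dp":[0.0406,-0.0451,0.001],"delta_rot":[0,0,0],"fingers":-1},{"dp":[0.0406,-0.0451,0.001],"delta_rot":[0,0,0],"fingers":-1},{"dp":[0,0,0.01],"delta_rot":[0,0,0],"fingers":-1},{"dp":[0,0,0],"delta_rot":[0,0,0],"fingers":-1},{"dp":[0,0,0],"delta_rot":[0,0,0],"fingers":-1},{"dp":[0,0,0],"delta_rot":[0,0,0],"fingers":-1}]'
python3 -c "
from h import *
go(.451,-.130,.079,2)"; python3 look.py | grep yellow
```

```text
t: 15.15
tcp_pos: [0.4504, -0.1299, 0.1144]
tool_rot: [0.694, 0.72, 0.0, 0.001]
force: [0.1, 0.1, 0.7]
finger_gap: 0.5
gripper_force: 40.4
t 15.15 tcp [ 0.4504 -0.1299  0.1144] yaxis [0.999 0.035 0.002] z [ 0.002 -0.001 -1.   ] gap 0.5 F [0.1 0.1 0.7] q [-0.52  0.67  1.97 -0.    0.51 -0.56]
shift [-0.0002  0.0011  0.0708] per row [-0.0001  0.0005  0.0354] min rows 2
```

```bash
python3 -m crank '[{"dp":[0,0.001,0.03],"delta_rot":[0,0,0],"fingers":-1},{"dp":[0,0,0.03],"delta_rot":[0,0,0],"fingers":-1},{"dp":[0,0,0.011],"delta_rot":[0,0,0],"fingers":-1},{"dp":[0,0,0],"delta_rot":[0,0,0],"fingers":-1},{"dp":[0,0,0],"delta_rot":[0,0,0],"fingers":-1}]'
python3 -m crank '[{"dp":[0,0,0],"delta_rot":[0,0,0],"fingers":0.1},{"dp":[0,0,0],"delta_rot":[0,0,0],"fingers":0.2},{"dp":[0,0,0],"delta_rot":[0,0,0],"fingers":0.2},{"dp":[0,0,0],"delta_rot":[0,0,0],"fingers":0.2},{"dp":[0,0,-0.04],"delta_rot":[0,0,0],"fingers":0.2},{"dp":[0.02,0.05,-0.04],"delta_rot":[0,0,0],"fingers":0.2},{"dp":[0.02,0.06,-0.04],"delta_rot":[0,0,0],"fingers":0.2},{"dp":[0.01,0.06,0],"delta_rot":[0,0,0],"fingers":0.2},{"dp":[0,0.06,0],"delta_rot":[0,0,0],"fingers":0.2},{"dp":[0,0.06,0],"delta_rot":[0,0,0],"fingers":0.2}]'
python3 look.py;python3 -c "
from h import *
go(.635,-.103,.11,8)"
```

```text
t: 15.67
tcp_pos: [0.4496, -0.129, 0.0787]
tool_rot: [0.694, 0.72, -0.0, -0.0]
force: [-0.5, -0.3, 0.1]
finger_gap: 0.505
gripper_force: 46.3
t: 16.5
tcp_pos: [0.5947, -0.0978, 0.14]
tool_rot: [0.694, 0.72, 0.0, 0.001]
force: [0.7, -0.4, 0.0]
finger_gap: 0.599
gripper_force: 0.0
yellow top 494 [270. 286.] cloud [ 451.4 -127.7   12.1] (array([ 450.6, -128.8,   63.9,   39.7]), 89.6)
blue scene 398 [192. 253.] cloud [654.8  67.4   7.1] (array([656.4,  60.9,  63.2,  40.7]), 82.2)
blue top 428 [192. 201.] cloud [657.3  61.6   8.1] (array([656.6,  59.7,  65.7,  43.5]), 81.5)
violet top 123 [228. 214.] cloud [622.6 -28.6   8.8] (array([622.6, -28.3,  41.1,  20.5]), 69.0)
t 16.6 tcp [ 0.5989 -0.099   0.1402] yaxis [0.999 0.038 0.009] z [ 0.009 -0.003 -1.   ] gap 0.598 F [-0.3  0.3  0.1] q [-0.35  0.72  1.61  0.    0.8  -0.39]
shift [-0.0105  0.0714  0.061 ] per row [-0.0013  0.0089  0.0076] min rows 2
```

```bash
python3 -m crank '[{"dp":[-0.0035,0.0238,0.02],"delta_rot":[0,0,0],"fingers":0.3},{"dp":[-0.0035,0.0238,0.02],"delta_rot":[0,0,0],"fingers":0.3},{"dp":[-0.0035,0.0238,0.02],"delta_rot":[0,0,0],"fingers":0.3},{"dp":[0,0,0],"delta_rot":[0,0,0],"fingers":0.3},{"dp":[0,0,0],"delta_rot":[0,0,0],"fingers":0.3},{"dp":[0,0,0],"delta_rot":[0,0,0],"fingers":0.3}]'
python3 -c "
from h import *
go(.6345,-.103,.073,4)"
```

```text
t: 17.1
tcp_pos: [0.628, -0.1024, 0.1089]
tool_rot: [0.694, 0.72, -0.0, -0.001]
force: [-1.3, -0.2, 0.6]
finger_gap: 0.648
gripper_force: 0.0
t 17.1 tcp [ 0.628  -0.1024  0.1089] yaxis [ 0.999  0.036 -0.002] z [-0.002  0.    -1.   ] gap 0.648 F [-1.3 -0.2  0.6] q [-0.34  0.8   1.53 -0.    0.82 -0.37]
shift [-0.0017  0.0131  0.0718] per row [-0.0004  0.0033  0.018 ] min rows 2
```

```bash
python3 -m crank '[{"dp":[-0.001,0.013,0.012],"delta_rot":[0,0,0],"fingers":0.3},{"dp":[0,0,0.02],"delta_rot":[0,0,0],"fingers":0.3},{"dp":[0,0,0.02],"delta_rot":[0,0,0],"fingers":0.3},{"dp":[0,0,0.018],"delta_rot":[0,0,0],"fingers":0.3},{"dp":[0,0,0],"delta_rot":[0,0,0],"fingers":0.3},{"dp":[0,0,0],"delta_rot":[0,0,0],"fingers":0.3}]'
python3 -m crank '[{"dp":[0,0,0],"delta_rot":[0,0,0],"fingers":0},{"dp":[0,0,0],"delta_rot":[0,0,0],"fingers":-0.2},{"dp":[0,0,0],"delta_rot":[0,0,0],"fingers":-1},{"dp":[0,0,0],"delta_rot":[0,0,0],"fingers":-1},{"dp":[0,0,0],"delta_rot":[0,0,0],"fingers":-1},{"dp":[0,0,0],"delta_rot":[0,0,0],"fingers":-1}]' 40
python3 -m crank '[{"dp":[0,0,-0.02],"delta_rot":[0,0,0],"fingers":-1},{"dp":[0,0,-0.04],"delta_rot":[0,0,0],"fingers":-1},{"dp":[0,0,-0.04],"delta_rot":[0,-0.0103,0],"fingers":-1},{"dp":[0,0,0],"delta_rot":[0,-0.0104,0],"fingers":-1},{"dp":[0,0,0],"delta_rot":[0,0,0],"fingers":-1},{"dp":[0,0,0],"delta_rot":[0,0,0],"fingers":-1}]'
python3 -c "
from h import *
go(.4492,-.0655,.115,6)"
```

```text
t: 17.6
tcp_pos: [0.6349, -0.1026, 0.0725]
tool_rot: [0.694, 0.72, -0.001, -0.001]
force: [-0.4, -0.4, -1.3]
finger_gap: 0.649
gripper_force: 0.0
t: 18.1
tcp_pos: [0.6358, -0.1028, 0.0739]
tool_rot: [0.694, 0.72, 0.0, 0.0]
force: [0.2, -0.3, 0.1]
finger_gap: 0.499
gripper_force: 40.6
t: 18.6
tcp_pos: [0.6356, -0.102, 0.1244]
tool_rot: [0.692, 0.719, -0.045, 0.046]
force: [0.6, 0.9, -0.3]
finger_gap: 0.506
gripper_force: 40.7
t 18.6 tcp [ 0.6356 -0.102   0.1244] yaxis [ 0.999  0.037 -0.   ] z [ 0.005 -0.128 -0.992] gap 0.506 F [ 0.6  0.9 -0.3] q [-0.29  0.78  1.52 -0.17  0.81 -0.21]
shift [ 0.0885 -0.3698  0.0076] per row [ 0.0148 -0.0616  0.0013] min rows 6
```

```bash
python3 -m crank '[{"dp":[0.0148,-0.0616,0.001],"delta_rot":[0,0,0],"fingers":-1},{"dp":[0.0148,-0.0616,0.001],"delta_rot":[0,0,0],"fingers":-1},{"dp":[0.0148,-0.0616,0.001],"delta_rot":[0,0,0],"fingers":-1},{"dp":[0.0148,-0.0616,0.001],"delta_rot":[0,0,0],"fingers":-1},{"dp":[0.0148,-0.0616,0.001],"delta_rot":[0,0,0],"fingers":-1},{"dp":[0.0148,-0.0616,0.001],"delta_rot":[0,0,0],"fingers":-1},{"dp":[0,0,0],"delta_rot":[0,0,0],"fingers":-1},{"dp":[0,0,0],"delta_rot":[0,0,0],"fingers":-1},{"dp":[0,0,0],"delta_rot":[0,0,0],"fingers":-1}]'
python3 look.py | grep -E 'yel|green'; python3 -c "
from h import *
go(.4492,-.0655,.082,3)"
```

```text
t: 19.35
tcp_pos: [0.4505, -0.0665, 0.115]
tool_rot: [0.693, 0.718, -0.045, 0.047]
force: [0.8, -0.2, -0.1]
finger_gap: 0.504
gripper_force: 40.8
yellow top 332 [275. 286.] cloud [ 451.2 -139.4   12.3] (array([ 450.5, -138.3,   44.8,   39.7]), 89.6)
green top 189 [260. 285.] cloud [ 451.2 -105.    53.3] (array([ 452.3, -102.9,   38.4,   27.3]), -0.4)
t 19.45 tcp [ 0.4514 -0.0667  0.1151] yaxis [0.999 0.035 0.003] z [ 0.007 -0.13  -0.991] gap 0.499 F [ 0.6  0.6 -0.2] q [-0.33  0.66  2.01 -0.29  0.44 -0.11]
shift [ 0.0111 -0.0045  0.0653] per row [ 0.0037 -0.0015  0.0218] min rows 1
```

```bash
python3 -m crank '[{"dp":[0.0037,-0.0015,0.0218],"delta_rot":[0,0,0],"fingers":-1},{"dp":[0.0037,-0.0015,0.0218],"delta_rot":[0,0,0],"fingers":-1},{"dp":[0.0037,-0.0015,0.0218],"delta_rot":[0,0,0],"fingers":-1},{"dp":[0,0,0],"delta_rot":[0,0,0],"fingers":-1},{"dp":[0,0,0],"delta_rot":[0,0,0],"fingers":-1}]'
python3 -m crank '[{"dp":[0,0,0],"delta_rot":[0,0,0],"fingers":0},{"dp":[0,0,0],"delta_rot":[0,0,0],"fingers":0.1},{"dp":[0,0,0],"delta_rot":[0,0,0],"fingers":0.2},{"dp":[0,0,0],"delta_rot":[0,0,0],"fingers":0.2},{"dp":[0,0,0],"delta_rot":[0,0,0],"fingers":0.2},{"dp":[-0.005,0,-0.04],"delta_rot":[0,0,0],"fingers":0.2},{"dp":[0.02,0.05,-0.04],"delta_rot":[0,0.0103,0],"fingers":0.2},{"dp":[0.03,0.06,-0.02],"delta_rot":[0,0.0104,0],"fingers":0.2},{"dp":[0.04,0.05,0],"delta_rot":[0,0,0],"fingers":0.2},{"dp":[0.04,0.05,0],"delta_rot":[0,0,0],"fingers":0.2},{"dp":[0.04,0.05,0],"delta_rot":[0,0,0],"fingers":0.2},{"dp":[0,0,0],"delta_rot":[0,0,0],"fingers":0.2}]'
python3 look.py;python3 -c "
from h import *
go(.657,.068,.11,4)"
```

```text
t: 19.87
tcp_pos: [0.4481, -0.065, 0.0816]
tool_rot: [0.693, 0.718, -0.045, 0.047]
force: [-1.0, -0.3, -0.6]
finger_gap: 0.502
gripper_force: 44.4
t: 20.87
tcp_pos: [0.5783, 0.0303, 0.1297]
tool_rot: [0.693, 0.721, 0.002, 0.004]
force: [0.2, -0.6, 0.5]
finger_gap: 0.6
gripper_force: 0.0
yellow scene 166 [330. 273.] cloud [ 444.4 -148.9   11. ] (array([ 450.5, -146.1,   41.7,   28.9]), 0.1)
yellow top 329 [275. 286.] cloud [ 451.5 -139.4   12. ] (array([ 450.5, -139.4,   42.6,   39.7]), 89.6)
green top 449 [251. 287.] cloud [449.6 -83.1  16.5] (array([449.9, -83.1,  62.9,  38.9]), -86.8)
violet top 425 [229. 210.] cloud [634.1 -29.    8.1] (array([634.5, -28.7,  63.1,  39.4]), -89.7)
t 20.97 tcp [0.5732 0.0284 0.1286] yaxis [ 0.999  0.038 -0.   ] z [-0.    -0.003 -1.   ] gap 0.602 F [ 0.4 -0.5 -0.2] q [-0.14  0.71  1.69 -0.    0.74 -0.18]
shift [0.073  0.1704 0.0369] per row [0.0182 0.0426 0.0092] min rows 3
```

```bash
python3 -m crank '[{"dp":[0.0182,0.0426,0.009],"delta_rot":[0,0,0],"fingers":0.3},{"dp":[0.0182,0.0426,0.009],"delta_rot":[0,0,0],"fingers":0.3},{"dp":[0.0182,0.0426,0.009],"delta_rot":[0,0,0],"fingers":0.3},{"dp":[0.0182,0.0426,0.009],"delta_rot":[0,0,0],"fingers":0.3},{"dp":[0,0,0],"delta_rot":[0,0,0.0139],"fingers":0.3},{"dp":[0,0,0],"delta_rot":[0,0,0.0139],"fingers":0.3},{"dp":[0,0,0],"delta_rot":[0,0,0],"fingers":0.3},{"dp":[0,0,0],"delta_rot":[0,0,0],"fingers":0.3}]'
python3 look.py | grep blue; python3 -c "
from h import *
go(.6575,.0677,.0725,4)"
```

```text
t: 21.63
tcp_pos: [0.6555, 0.066, 0.11]
tool_rot: [0.754, 0.657, -0.002, 0.0]
force: [0.2, -0.4, -0.0]
finger_gap: 0.652
gripper_force: 0.0
blue top 290 [198. 202.] cloud [651.7  44.5   8.5] (array([654.9,  48.9,  44.8,  40.7]), 81.7)
t 21.73 tcp [0.656  0.0662 0.1104] yaxis [ 0.99  -0.138 -0.001] z [-0.002 -0.003 -1.   ] gap 0.65 F [-0.9  0.  -0.6] q [-0.07  0.82  1.47 -0.    0.86  0.07]
shift [0.0037 0.0027 0.0757] per row [0.0009 0.0007 0.0189] min rows 2
```

```bash
python3 -m crank '[{"dp":[0.003,0.0027,0.0188],"delta_rot":[0,0,0],"fingers":0.3},{"dp":[0,0,0.0188],"delta_rot":[0,0,0],"fingers":0.3},{"dp":[0,0,0.0188],"delta_rot":[0,0,0],"fingers":0.3},{"dp":[0,0,0.0188],"delta_rot":[0,0,0],"fingers":0.3},{"dp":[0,0,0],"delta_rot":[0,0,0],"fingers":0.3},{"dp":[0,0,0],"delta_rot":[0,0,0],"fingers":0.3}]'
python3 -m crank '[{"dp":[0,0,0],"delta_rot":[0,0,0],"fingers":0},{"dp":[0,0,0],"delta_rot":[0,0,0],"fingers":-0.2},{"dp":[0,0,0],"delta_rot":[0,0,0],"fingers":-1},{"dp":[0,0,0],"delta_rot":[0,0,0],"fingers":-1},{"dp":[0,0,0],"delta_rot":[0,0,0],"fingers":-1},{"dp":[0,0,0],"delta_rot":[0,0,0],"fingers":-1}]' 40
python3 -m crank '[{"dp":[0,0,-0.02],"delta_rot":[0,0,0],"fingers":-1},{"dp":[0,0,-0.04],"delta_rot":[0,0,0],"fingers":-1},{"dp":[0,0,-0.04],"delta_rot":[0,0,-0.0139],"fingers":-1},{"dp":[0,0,0],"delta_rot":[0,0,-0.0139],"fingers":-1},{"dp":[0,0,0],"delta_rot":[0,-0.0103,0],"fingers":-1},{"dp":[0,0,0],"delta_rot":[0,-0.0104,0],"fingers":-1},{"dp":[0,0,0],"delta_rot":[0,0,0],"fingers":-1},{"dp":[0,0,0],"delta_rot":[0,0,0],"fingers":-1}]'
python3 -c "
from h import *
go(.4478,-.0195,.115,7)"
```

```text
t: 22.23
tcp_pos: [0.6567, 0.0683, 0.0711]
tool_rot: [0.754, 0.656, -0.003, -0.0]
force: [0.7, -0.4, -1.1]
finger_gap: 0.649
gripper_force: 0.0
t: 22.73
tcp_pos: [0.6582, 0.0682, 0.073]
tool_rot: [0.754, 0.656, -0.001, 0.001]
force: [-0.1, 0.1, -0.1]
finger_gap: 0.508
gripper_force: 40.7
t: 23.4
tcp_pos: [0.6597, 0.0688, 0.1239]
tool_rot: [0.693, 0.718, -0.045, 0.048]
force: [0.5, 0.3, -0.3]
finger_gap: 0.511
gripper_force: 40.8
t 23.4 tcp [0.6597 0.0688 0.1239] yaxis [0.999 0.036 0.002] z [ 0.007 -0.131 -0.991] gap 0.511 F [ 0.5  0.3 -0.3] q [-0.02  0.81  1.45 -0.17  0.89  0.05]
shift [-0.1576 -0.4299  0.0379] per row [-0.0225 -0.0614  0.0054] min rows 7
```

```bash
python3 -m crank '[{"dp":[-0.0225,-0.0614,0.004],"delta_rot":[0,0,0],"fingers":-1},{"dp":[-0.0225,-0.0614,0.004],"delta_rot":[0,0,0],"fingers":-1},{"dp":[-0.0225,-0.0614,0.004],"delta_rot":[0,0,0],"fingers":-1},{"dp":[-0.0225,-0.0614,0.004],"delta_rot":[0,0,0],"fingers":-1},{"dp":[-0.0225,-0.0614,0.004],"delta_rot":[0,0,0],"fingers":-1},{"dp":[-0.0225,-0.0614,0.004],"delta_rot":[0,0,0],"fingers":-1},{"dp":[-0.0225,-0.0614,0.004],"delta_rot":[0,0,0],"fingers":-1},{"dp":[0,0,0],"delta_rot":[0,0,0],"fingers":-1},{"dp":[0,0,0],"delta_rot":[0,0,0],"fingers":-1},{"dp":[0,0,0],"delta_rot":[0,0,0],"fingers":-1}]'
python3 -c "
from h import *
go(.4478,-.0195,.082,3)"
```

```text
t: 24.23
tcp_pos: [0.4483, -0.0201, 0.12]
tool_rot: [0.694, 0.717, -0.045, 0.049]
force: [-0.3, -0.2, -0.6]
finger_gap: 0.504
gripper_force: 40.9
t 24.23 tcp [ 0.4483 -0.0201  0.12  ] yaxis [0.999 0.034 0.003] z [ 0.008 -0.133 -0.991] gap 0.504 F [-0.3 -0.2 -0.6] q [-0.23  0.65  2.02 -0.3   0.45  0.  ]
shift [ 0.0113 -0.0013  0.0751] per row [ 0.0038 -0.0004  0.025 ] min rows 2
```

```bash
python3 -m crank '[{"dp":[0.0038,0,0.0252],"delta_rot":[0,0,0],"fingers":-1},{"dp":[0.0038,0,0.0252],"delta_rot":[0,0,0],"fingers":-1},{"dp":[0.0038,0,0.0252],"delta_rot":[0,0,0],"fingers":-1},{"dp":[0,0,0],"delta_rot":[0,0,0],"fingers":-1},{"dp":[0,0,0],"delta_rot":[0,0,0],"fingers":-1}]'
python3 -m crank '[{"dp":[0,0,0],"delta_rot":[0,0,0],"fingers":0},{"dp":[0,0,0],"delta_rot":[0,0,0],"fingers":0.1},{"dp":[0,0,0],"delta_rot":[0,0,0],"fingers":0.2},{"dp":[0,0,0],"delta_rot":[0,0,0],"fingers":0.2},{"dp":[0,0,0],"delta_rot":[0,0,0],"fingers":0.2},{"dp":[-0.005,0,-0.04],"delta_rot":[0,0,0],"fingers":0.2},{"dp":[0,0.05,-0.04],"delta_rot":[0,0.0103,0],"fingers":0.2},{"dp":[0,0.06,-0.02],"delta_rot":[0,0.0104,0],"fingers":0.2},{"dp":[0,0.06,0],"delta_rot":[0,0,0],"fingers":0.2},{"dp":[0,0.06,0],"delta_rot":[0,0,0],"fingers":0.3},{"dp":[0,0.06,0],"delta_rot":[0,0,0],"fingers":0.3},{"dp":[0,0,0],"delta_rot":[0,0,0],"fingers":0.3}]'
python3 look.py;python3 -c "
from h import *
go(.6342,-.0208,.11,4)"
```

```text
t: 24.65
tcp_pos: [0.448, -0.0187, 0.081]
tool_rot: [0.693, 0.718, -0.046, 0.048]
force: [0.3, -0.9, -0.2]
finger_gap: 0.505
gripper_force: 40.9
t: 25.65
tcp_pos: [0.5969, -0.0113, 0.1313]
tool_rot: [0.695, 0.719, 0.0, 0.008]
force: [1.1, -0.7, 1.0]
finger_gap: 0.649
gripper_force: 0.0
yellow scene 73 [333. 273.] cloud [ 440.5 -153.8   11.2] (array([ 445.9, -151.9,   32.6,   17. ]), 0.1)
yellow top 327 [275. 286.] cloud [ 451.5 -139.4   12.2] (array([ 450.5, -139.4,   42.6,   39.7]), 89.6)
green top 304 [255. 287.] cloud [449.6 -92.7  17.8] (array([450.7, -93.7,  40. ,  39.4]), -89.8)
blue top 506 [232. 287.] cloud [449.7 -38.4  16.5] (array([449.8, -37.2,  63.5,  42. ]), -89.7)
violet top 117 [239. 210.] cloud [631.5 -53.4   8.4] (array([634.6, -50.6,  39.4,  19.3]), 0.3)
t 25.75 tcp [ 0.5903 -0.0104  0.1299] yaxis [ 0.999  0.035 -0.   ] z [-0.    -0.008 -1.   ] gap 0.652 F [-0.2  0.3 -0.3] q [-0.2   0.72  1.65 -0.01  0.77 -0.23]
shift [-0.0236  0.087   0.0399] per row [-0.0059  0.0218  0.01  ] min rows 2
```

```bash
python3 -m crank '[{"dp":[-0.0079,0.029,0.012],"delta_rot":[0,0,0],"fingers":0.3},{"dp":[-0.0079,0.029,0.012],"delta_rot":[0,0,0],"fingers":0.3},{"dp":[-0.0079,0.029,0.012],"delta_rot":[0,0,0],"fingers":0.3},{"dp":[0,0,0],"delta_rot":[0,0,0],"fingers":0.3},{"dp":[0,0,0],"delta_rot":[0,0,0],"fingers":0.3},{"dp":[0,0,0],"delta_rot":[0,0,0],"fingers":0.3}]'
python3 look.py | grep violet; python3 -c "
from h import *
go(.6342,-.0208,.0727,4)"
```

```text
t: 26.25
tcp_pos: [0.6315, -0.0205, 0.1117]
tool_rot: [0.695, 0.719, -0.004, 0.001]
force: [-0.2, -0.1, -1.1]
finger_gap: 0.651
gripper_force: 0.0
violet top 128 [238. 211.] cloud [629.4 -52.9   8.1] (array([634.6, -48.2,  39.4,  24.2]), 0.3)
t 26.35 tcp [ 0.632  -0.0205  0.112 ] yaxis [ 0.999  0.035 -0.003] z [-0.003 -0.007 -1.   ] gap 0.652 F [ 0.3 -0.4  1.3] q [-0.21  0.79  1.54 -0.01  0.81 -0.23]
shift [-0.0002  0.0046  0.0787] per row [-0.      0.0011  0.0197] min rows 2
```

```bash
python3 -m crank '[{"dp":[0,0.0046,0.0195],"delta_rot":[0,0,0],"fingers":0.3},{"dp":[0,0,0.0195],"delta_rot":[0,0,0],"fingers":0.3},{"dp":[0,0,0.0195],"delta_rot":[0,0,0],"fingers":0.3},{"dp":[0,0,0.0195],"delta_rot":[0,0,0],"fingers":0.3},{"dp":[0,0,0],"delta_rot":[0,0,0],"fingers":0.3},{"dp":[0,0,0],"delta_rot":[0,0,0],"fingers":0.3}]'
python3 -m crank '[{"dp":[0,0,0],"delta_rot":[0,0,0],"fingers":0},{"dp":[0,0,0],"delta_rot":[0,0,0],"fingers":-0.2},{"dp":[0,0,0],"delta_rot":[0,0,0],"fingers":-1},{"dp":[0,0,0],"delta_rot":[0,0,0],"fingers":-1},{"dp":[0,0,0],"delta_rot":[0,0,0],"fingers":-1},{"dp":[0,0,0],"delta_rot":[0,0,0],"fingers":-1}]' 40
python3 -m crank '[{"dp":[0,0,-0.02],"delta_rot":[0,0,0],"fingers":-1},{"dp":[0,0,-0.04],"delta_rot":[0,0,0],"fingers":-1},{"dp":[0,0,-0.04],"delta_rot":[0,-0.0103,0],"fingers":-1},{"dp":[0,0,0],"delta_rot":[0,-0.0104,0],"fingers":-1},{"dp":[0,0,0],"delta_rot":[0,0,0],"fingers":-1},{"dp":[0,0,0],"delta_rot":[0,0,0],"fingers":-1}]'
python3 -c "
from h import *
go(.4463,.0263,.115,6)"
```

```text
t: 26.85
tcp_pos: [0.6351, -0.021, 0.0714]
tool_rot: [0.695, 0.719, -0.004, 0.001]
force: [-0.9, 0.2, 0.3]
finger_gap: 0.65
gripper_force: 0.0
t: 27.35
tcp_pos: [0.636, -0.0211, 0.0731]
tool_rot: [0.695, 0.719, -0.003, 0.003]
force: [-0.1, 0.5, 0.0]
finger_gap: 0.51
gripper_force: 40.6
t: 27.85
tcp_pos: [0.6358, -0.0199, 0.1235]
tool_rot: [0.693, 0.718, -0.048, 0.049]
force: [0.0, -0.1, 0.5]
finger_gap: 0.511
gripper_force: 40.8
t 27.85 tcp [ 0.6358 -0.0199  0.1235] yaxis [ 0.999  0.036 -0.001] z [ 0.004 -0.136 -0.991] gap 0.511 F [ 0.  -0.1  0.5] q [-0.16  0.78  1.53 -0.18  0.82 -0.07]
shift [ 0.1075 -0.3753  0.0027] per row [ 0.0179 -0.0625  0.0005] min rows 6
```

```bash
python3 -m crank '[{"dp":[0.0179,-0.0625,0],"delta_rot":[0,0,0],"fingers":-1},{"dp":[0.0179,-0.0625,0],"delta_rot":[0,0,0],"fingers":-1},{"dp":[0.0179,-0.0625,0],"delta_rot":[0,0,0],"fingers":-1},{"dp":[0.0179,-0.0625,0],"delta_rot":[0,0,0],"fingers":-1},{"dp":[0.0179,-0.0625,0],"delta_rot":[0,0,0],"fingers":-1},{"dp":[0.0179,-0.0625,0],"delta_rot":[0,0,0],"fingers":-1},{"dp":[0,0,0],"delta_rot":[0,0,0],"fingers":-1},{"dp":[0,0,0],"delta_rot":[0,0,0],"fingers":-1},{"dp":[0,0,0],"delta_rot":[0,0,0],"fingers":-1}]'
python3 look.py; python3 -c "
from h import *
go(.4463,.0263,.0815,3)"
```

```text
t: 28.6
tcp_pos: [0.4478, 0.0255, 0.1156]
tool_rot: [0.693, 0.717, -0.048, 0.05]
force: [0.4, -0.6, -1.0]
finger_gap: 0.505
gripper_force: 40.8
yellow top 328 [275. 286.] cloud [ 451.5 -139.4   12.1] (array([ 450.5, -139.4,   42.6,   39.7]), 89.6)
green top 304 [255. 287.] cloud [449.6 -93.7  17.9] (array([450.7, -93.7,  40. ,  39.4]), -89.8)
blue top 375 [235. 287.] cloud [449.7 -45.8  18.1] (array([449.8, -45.5,  47. ,  41.9]), -89.7)
violet top 284 [216. 287.] cloud [449.4  -5.6  54. ] (array([450.5,  -5. ,  38.5,  36.4]), 0.7)
t 28.7 tcp [0.4487 0.0253 0.1157] yaxis [0.999 0.034 0.002] z [ 0.006 -0.137 -0.991] gap 0.507 F [-0.1 -0.2 -1.3] q [-0.12  0.66  2.01 -0.31  0.47  0.12]
shift [ 0.0116 -0.0048  0.0674] per row [ 0.0039 -0.0016  0.0225] min rows 1
```

```bash
python3 -m crank '[{"dp":[0.0039,-0.0016,0.0225],"delta_rot":[0,0,0],"fingers":-1},{"dp":[0.0039,-0.0016,0.0225],"delta_rot":[0,0,0],"fingers":-1},{"dp":[0.0039,-0.0016,0.0225],"delta_rot":[0,0,0],"fingers":-1},{"dp":[0,0,0],"delta_rot":[0,0,0],"fingers":-1},{"dp":[0,0,0],"delta_rot":[0,0,0],"fingers":-1}]'
python3 -m crank '[{"dp":[0,0,0],"delta_rot":[0,0,0],"fingers":0},{"dp":[0,0,0],"delta_rot":[0,0,0],"fingers":0.1},{"dp":[0,0,0],"delta_rot":[0,0,0],"fingers":0.2},{"dp":[0,0,0],"delta_rot":[0,0,0],"fingers":0.2},{"dp":[0,0,0],"delta_rot":[0,0,0],"fingers":0.2},{"dp":[-0.005,0,-0.04],"delta_rot":[0,0,0],"fingers":0.2},{"dp":[-0.01,0.05,-0.04],"delta_rot":[0,0.0103,0],"fingers":0.2},{"dp":[-0.03,0.05,-0.04],"delta_rot":[0,0.0114,0],"fingers":0.2},{"dp":[-0.06,0.04,-0.02],"delta_rot":[0,0,0],"fingers":1},{"dp":[-0.06,0.04,0],"delta_rot":[0,0,0],"fingers":1},{"dp":[-0.06,0.04,0],"delta_rot":[0,0,0],"fingers":1},{"dp":[-0.06,0.04,0],"delta_rot":[0,0,0],"fingers":1}]'
python3 -m crank '[{"dp":[-0.07,0.02,0],"delta_rot":[0,0,0],"fingers":1},{"dp":[-0.07,0.02,0],"delta_rot":[0,0,0],"fingers":1},{"dp":[-0.07,0.02,0],"delta_rot":[0,0,0],"fingers":1},{"dp":[-0.07,0.02,0],"delta_rot":[0,0,0],"fingers":1},{"dp":[-0.07,0.01,0],"delta_rot":[0,0,0],"fingers":1},{"dp":[0,0,0],"delta_rot":[0,0,0],"fingers":1},{"dp":[0,0,0],"delta_rot":[0,0,0],"fingers":1}]'
python3 look.py
python3 - <<'E'
from h import *
st(); p,d,c=snap('top'); W=cloud(c,d)
p2,_,_=snap('scene')
a=cv2.resize(cv2.cvtColor(p[200:335,150:400],cv2.COLOR_RGB2BGR),None,fx=3.1,fy=3.1,interpolation=cv2.INTER_CUBIC)
cv2.imwrite('pics/p4.png',a)
cv2.imwrite('pics/p4s.png',cv2.resize(cv2.cvtColor(p2[210:370,190:460],cv2.COLOR_RGB2BGR),None,fx=2.9,fy=2.9,interpolation=cv2.INTER_CUBIC))
E
```

```text
t: 29.12
tcp_pos: [0.4452, 0.0266, 0.0811]
tool_rot: [0.693, 0.718, -0.048, 0.049]
force: [-0.2, -0.8, -0.3]
finger_gap: 0.504
gripper_force: 40.8
t: 30.12
tcp_pos: [0.5766, -0.1052, 0.1526]
tool_rot: [0.695, 0.719, -0.004, 0.003]
force: [1.1, 0.2, 0.1]
finger_gap: 1.002
gripper_force: 0.0
t: 30.7
tcp_pos: [0.6266, -0.2795, 0.1534]
tool_rot: [0.696, 0.718, -0.004, 0.003]
force: [-0.4, 1.0, -0.6]
finger_gap: 1.001
gripper_force: 0.0
t 30.8 tcp [ 0.6259 -0.2763  0.153 ] yaxis [ 0.999  0.034 -0.004] z [-0.003 -0.009 -1.   ] gap 1.003 F [-0.6 -0.8  0.8] q [-0.58  0.78  1.38 -0.01  0.97 -0.6 ]
```

View pics/p4.png

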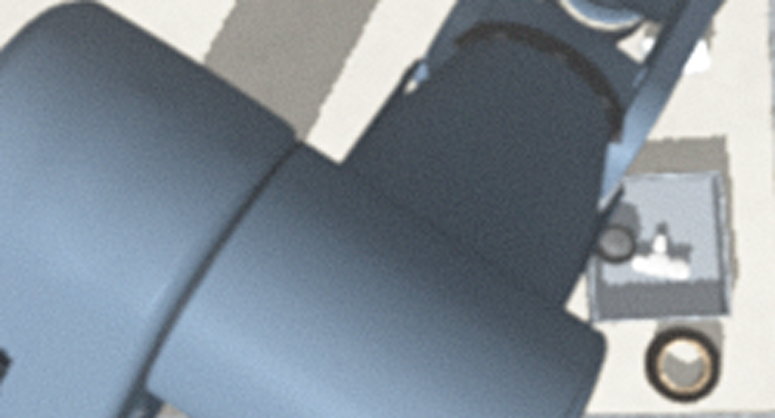

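View pics/p4s.png

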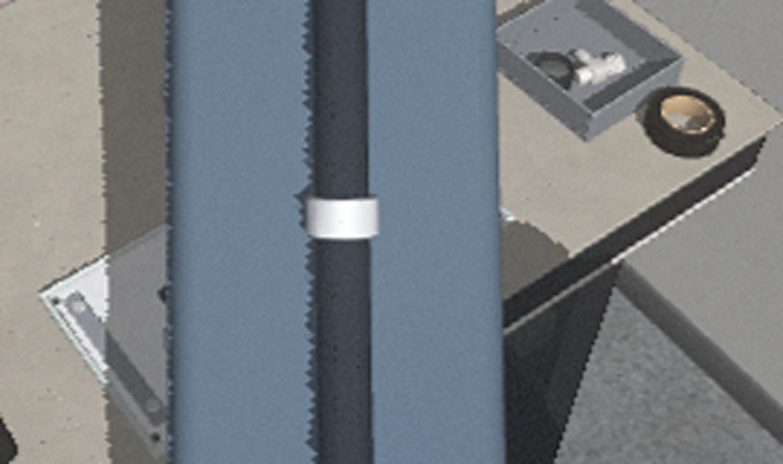

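The bin (top crop 660,245) holds both tee and tube. The arm hides the fan, so I'll swing it over the bin side to see the tray.

```bash
python3 -m crank '[{"dp":[-0.05,-0.04,-0.02],"delta_rot":[0,0,0],"fingers":1},{"dp":[-0.05,-0.045,-0.02],"delta_rot":[0,0,0],"fingers":1},{"dp":[-0.05,-0.045,-0.02],"delta_rot":[0,0,0],"fingers":1},{"dp":[-0.05,-0.045,-0.02],"delta_rot":[0,0,0],"fingers":1},{"dp":[-0.05,-0.045,-0.02],"delta_rot":[0,0,0],"fingers":1},{"dp":[-0.03,-0.03,0],"delta_rot":[0,0,0],"fingers":1},{"dp":[0,0,0],"delta_rot":[0,0,0],"fingers":1},{"dp":[0,0,0],"delta_rot":[0,0,0],"fingers":1}]'
python3 look.py
python3 - <<'E'
from h import *
st(); p,d,c=snap('top'); W=cloud(c,d)
p2,d2,c2=snap('scene')
a=cv2.resize(cv2.cvtColor(p[190:325,150:400],cv2.COLOR_RGB2BGR),None,fx=3.1,fy=3.1,interpolation=cv2.INTER_CUBIC)
cv2.imwrite('pics/p5.png',a)
W2=cloud(c2,d2)
for n,X in(('top',W),('scene',W2)):
    m=(X[...,2]>.027)&(X[...,2]<.05)&(abs(X[...,0]-.61)<.06)&(abs(X[...,1]+.36)<.06); Q=X[m]*1000
    if len(Q)>20: print(n,'block',len(Q),cv2.minAreaRect(Q[:,:2].astype(np.float32)))
    m=(X[...,2]>.018)&(abs(X[...,0]-.452)<.07)&(abs(X[...,1]+.177)<.02)&(X[...,2]<.03);Q=X[m]*1000
    if len(Q)>20: print('stop',len(Q),Q.mean(0).round(1))
    for x in (.44,.455,.47):
        # height profile along the tray
        m=(abs(X[...,0]-x)<.004)&(X[...,2]<.05);Q=X[m]*1000;Q=Q[np.argsort(Q[:,1])]
        print(x,[ (int(y),round(float(np.median(Q[abs(Q[:,1]-y)<4][:,2])),1)) for y in range(-185,80,8) if (abs(Q[:,1]-y)<4).any()])
E
```

```text
t: 31.57
tcp_pos: [0.5062, -0.4203, 0.2055]
tool_rot: [0.695, 0.719, -0.004, 0.003]
force: [-0.8, 0.4, 0.3]
finger_gap: 1.004
gripper_force: 0.0
blue top 106 [231. 283.] cloud [459.2 -33.9  17.1] (array([462.1, -33.8,  39.5,  22.5]), -48.0)
violet scene 456 [262. 309.] cloud [448.1  19.9  14.3] (array([447.3,   9.9,  68.6,  38.4]), -83.5)
violet top 425 [211. 289.] cloud [447.6  10.4  16.1] (array([446.4,  10.3,  61.1,  38.4]), -87.2)
t 31.67 tcp [ 0.5073 -0.419   0.205 ] yaxis [ 0.999  0.036 -0.002] z [-0.002 -0.009 -1.   ] gap 1.002 F [-0.1 -0.2  0.3] q [-0.86  0.68  1.43 -0.01  1.02 -0.89]
top block 235 ((613.4658203125, -362.31488037109375), (30.495861053466797, 45.254051208496094), 10.574069023132324)
0.44 [(-25, 19.4), (-17, 19.2), (-9, 18.7), (-1, 17.9), (7, 16.6), (15, 14.7), (23, 15.5), (31, 12.6), (39, 11.6), (47, 6.1), (55, 7.3), (63, 5.6), (71, 4.7), (79, 6.0)]
0.455 [(-41, 14.0), (-33, 14.4), (-25, 19.9), (-17, 21.0), (-9, 18.5), (-1, 17.8), (7, 16.3), (15, 16.0), (23, 14.9), (31, 15.0), (39, 11.8), (47, 4.6), (55, 5.8), (63, 6.4), (71, 4.5), (79, 5.8)]
0.47 [(-57, 17.7), (-49, 16.1), (-41, 15.6), (-33, 17.3), (-25, 15.7), (-17, 16.0), (-9, 16.0), (-1, 10.4), (7, 15.9), (15, 11.2), (23, 6.7), (31, 5.5), (39, 6.4), (47, 6.3), (55, 6.1), (63, 5.7), (71, 5.5), (79, 6.6)]
0.44 [(-1, 16.5), (7, 16.2), (15, 15.2), (23, 14.3), (31, 14.1), (39, 12.6), (47, 8.0), (55, 4.9), (63, 4.1), (71, 3.6), (79, 4.1)]
0.455 [(-17, 18.1), (-9, 18.2), (-1, 16.9), (7, 16.0), (15, 14.6), (23, 14.6), (31, 13.0), (39, 12.1), (47, 6.1), (55, 4.6), (63, 4.4), (71, 5.2), (79, 4.5)]
0.47 [(-25, 13.2), (-17, 18.0), (-9, 18.4), (-1, 18.5), (7, 15.5), (15, 14.0), (23, 13.1), (31, 12.3), (39, 11.7), (47, 4.9), (55, 4.7), (63, 4.8), (71, 4.4), (79, 5.4)]
```

View pics/p5.png

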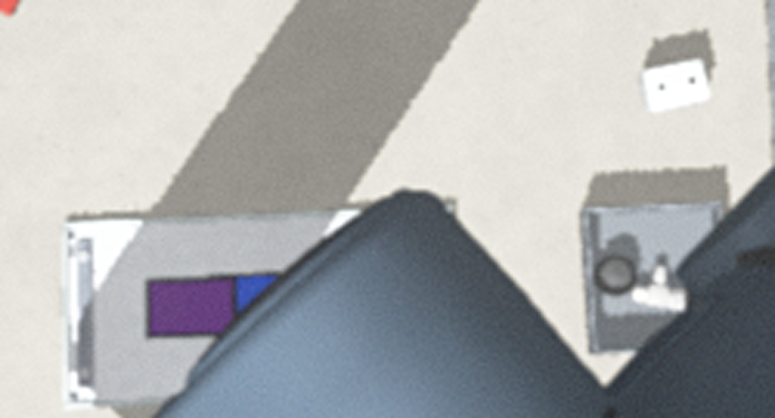

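Violet lies well on blue, its far end near y = 44 mm; the block is still at (675,85) in the crop. Next I turn the gripper and fetch the block.

```bash
python3 -m crank '[{"dp":[0.024,0.042,0],"delta_rot":[0,0,0.0186],"fingers":1},{"dp":[0,0,0],"delta_rot":[0,0,0.0186],"fingers":1},{"dp":[0,0,0],"delta_rot":[0,0,0.0186],"fingers":1},{"dp":[0,0,0],"delta_rot":[0,0,0.0186],"fingers":1},{"dp":[0,0,0],"delta_rot":[0,0,0.0186],"fingers":1},{"dp":[0,0,0],"delta_rot":[0,0,0.0186],"fingers":1},{"dp":[0,0,0],"delta_rot":[0,0,0.0186],"fingers":1},{"dp":[0,0,0],"delta_rot":[0,0,0.0186],"fingers":1},{"dp":[0,0,0],"delta_rot":[0,0,0.0186],"fingers":1},{"dp":[0,0,0],"delta_rot":[0,0,0.0186],"fingers":1},{"dp":[0,0,0],"delta_rot":[0,0,0.0186],"fingers":1},{"dp":[0,0,0],"delta_rot":[0,0,0.0186],"fingers":1}]'
python3 -c "
from h import *
go(.6125,-.361,.13,3)"
```

```text
t: 32.77
tcp_pos: [0.5283, -0.4065, 0.2047]
tool_rot: [0.995, 0.099, -0.001, 0.005]
force: [0.2, -0.3, -0.7]
finger_gap: 1.001
gripper_force: 0.0
t 32.77 tcp [ 0.5283 -0.4065  0.2047] yaxis [ 0.198 -0.98   0.009] z [-0.002 -0.01  -1.   ] gap 1.001 F [ 0.2 -0.3 -0.7] q [-0.82  0.7   1.41 -0.01  1.03  0.56]
shift [ 0.1836 -0.0572  0.1481] per row [ 0.0612 -0.0191  0.0494] min rows 4
```

```bash
python3 -m crank '[{"dp":[0.0367,-0.0114,0.03],"delta_rot":[0,0,0],"fingers":1},{"dp":[0.0367,-0.0114,0.03],"delta_rot":[0,0,0],"fingers":1},{"dp":[0.0367,-0.0114,0.03],"delta_rot":[0,0,0],"fingers":1},{"dp":[0.0367,-0.0114,0.03],"delta_rot":[0,0,0],"fingers":1},{"dp":[0.0367,-0.0114,0.03],"delta_rot":[0,0,0],"fingers":1},{"dp":[0,0,0],"delta_rot":[0,0,0],"fingers":1},{"dp":[0,0,0],"delta_rot":[0,0,0],"fingers":1},{"dp":[0,0,0],"delta_rot":[0,0,0],"fingers":1}]'
python3 look.py
python3 - <<'E'
from h import *
p,d,c=snap('top');W=cloud(c,d)
m=(W[...,2]>.027)&(W[...,2]<.04)&(abs(W[...,0]-.61)<.06)&(abs(W[...,1]+.36)<.06);print('block px',m.sum(),np.median(W[m],0) if m.any() else '')
go(.6125,-.361,.080,3)
E
```

```text
t: 33.43
tcp_pos: [0.6116, -0.3618, 0.1295]
tool_rot: [0.995, 0.102, -0.002, 0.005]
force: [0.4, 0.5, -0.4]
finger_gap: 0.998
gripper_force: 0.0
violet scene 161 [255. 312.] cloud [451.3  33.8  12.6] (array([453.2,  34.8,  47.3,  23.5]), -36.9)
block px 0 
t 33.58 tcp [ 0.6111 -0.3632  0.1306] yaxis [ 0.2   -0.98   0.011] z [-0.    -0.012 -1.   ] gap 1.001 F [-0.5 -1.1 -0.2] q [-0.69  0.84  1.32 -0.01  0.98  0.69]
shift [ 0.0038 -0.005   0.1012] per row [ 0.0013 -0.0017  0.0337] min rows 2
```

```bash
python3 -m crank '[{"dp":[0.0038,-0.005,0.03],"delta_rot":[0.0019,0,0],"fingers":1},{"dp":[0,0,0.036],"delta_rot":[0,0,0],"fingers":1},{"dp":[0,0,0.036],"delta_rot":[0,0,0],"fingers":1},{"dp":[0,0,0],"delta_rot":[0,0,0],"fingers":0.5},{"dp":[0,0,0],"delta_rot":[0,0,0],"fingers":0.2},{"dp":[0,0,0],"delta_rot":[0,0,0],"fingers":0},{"dp":[0,0,0],"delta_rot":[0,0,0],"fingers":-1},{"dp":[0,0,0],"delta_rot":[0,0,0],"fingers":-1},{"dp":[0,0,0],"delta_rot":[0,0,0],"fingers":-1},{"dp":[0,0,0],"delta_rot":[0,0,0],"fingers":-1},{"dp":[0,0,0],"delta_rot":[0,0,0],"fingers":-1}]' 50
python3 -m crank '[{"dp":[0,0,-0.02],"delta_rot":[0,0,0],"fingers":-1},{"dp":[0,0,-0.05],"delta_rot":[0,0,0],"fingers":-1},{"dp":[0,0,-0.05],"delta_rot":[0,0,0],"fingers":-1},{"dp":[0,0,-0.03],"delta_rot":[0,0,0],"fingers":-1},{"dp":[0,0,0],"delta_rot":[0,0,0],"fingers":-1}]'
python3 -c "
from h import *
st()"
```

```text
t: 34.5
tcp_pos: [0.6131, -0.3603, 0.0796]
tool_rot: [0.995, 0.101, -0.001, -0.0]
force: [0.0, -0.3, 4.8]
finger_gap: 0.516
gripper_force: 53.4
t: 34.92
tcp_pos: [0.6146, -0.3611, 0.158]
tool_rot: [0.995, 0.101, 0.001, 0.002]
force: [0.1, -0.4, -0.5]
finger_gap: 0.517
gripper_force: 52.9
t 34.92 tcp [ 0.6146 -0.3611  0.158 ] yaxis [ 0.201 -0.98   0.004] z [ 0.002 -0.004 -1.   ] gap 0.517 F [ 0.1 -0.4 -0.5] q [-0.69  0.81  1.3  -0.    1.03  0.68]
```

```bash
python3 -m crank '[{"dp":[0,0,0],"delta_rot":[0,0,-0.0186],"fingers":-1},{"dp":[0,0,0],"delta_rot":[0,0,-0.0186],"fingers":-1},{"dp":[0,0,0],"delta_rot":[0,0,-0.0186],"fingers":-1},{"dp":[0,0,0],"delta_rot":[0,0,-0.0186],"fingers":-1},{"dp":[0,0,0],"delta_rot":[0,0,-0.0186],"fingers":-1},{"dp":[0,0,0],"delta_rot":[0,0,-0.0186],"fingers":-1},{"dp":[0,0,0],"delta_rot":[0,0,-0.0186],"fingers":-1},{"dp":[0,0,0],"delta_rot":[0,0,-0.0186],"fingers":-1},{"dp":[0,0,0],"delta_rot":[0,0,-0.0186],"fingers":-1},{"dp":[0,0,0],"delta_rot":[0,0,-0.0186],"fingers":-1},{"dp":[0,0,0],"delta_rot":[0,0,-0.0186],"fingers":-1},{"dp":[0,0,0],"delta_rot":[0,0,-0.0187],"fingers":-1}]'
python3 -c "
from h import *
go(.4443,.0645,.15,11)"
```

```text
t: 35.92
tcp_pos: [0.612, -0.3592, 0.1518]
tool_rot: [0.693, 0.721, -0.001, -0.003]
force: [0.2, 0.7, -2.3]
finger_gap: 0.518
gripper_force: 52.9
t 35.92 tcp [ 0.612  -0.3592  0.1518] yaxis [ 0.999  0.041 -0.006] z [-0.006  0.003 -1.   ] gap 0.518 F [ 0.2  0.7 -2.3] q [-0.69  0.81  1.3  -0.    1.03 -0.73]
shift [ 0.8603 -0.3009  0.0085] per row [ 0.0782 -0.0274  0.0008] min rows 14
```

```bash
python3 -m crank '[{"dp":[0.0614,-0.0215,0],"delta_rot":[0,0,0],"fingers":-1},{"dp":[0.0614,-0.0215,0],"delta_rot":[0,0,0],"fingers":-1},{"dp":[0.0614,-0.0215,0],"delta_rot":[0,0,0],"fingers":-1},{"dp":[0.0614,-0.0215,0],"delta_rot":[0,0,0],"fingers":-1},{"dp":[0.0614,-0.0215,0],"delta_rot":[0,0,0],"fingers":-1},{"dp":[0.0614,-0.0215,0],"delta_rot":[0,0,0],"fingers":-1},{"dp":[0.0614,-0.0215,0],"delta_rot":[0,0,0],"fingers":-1},{"dp":[0.0614,-0.0215,0],"delta_rot":[0,0,0],"fingers":-1},{"dp":[0.0614,-0.0215,0],"delta_rot":[0,0,0],"fingers":-1},{"dp":[0.0614,-0.0215,0],"delta_rot":[0,0,0],"fingers":-1},{"dp":[0.0614,-0.0215,0],"delta_rot":[0,0,0],"fingers":-1},{"dp":[0.0614,-0.0215,0],"delta_rot":[0,0,0],"fingers":-1}]'
python3 -m crank '[{"dp":[0.0614,-0.0215,0],"delta_rot":[0,0,0],"fingers":-1},{"dp":[0.0614,-0.0215,0],"delta_rot":[0,0,0],"fingers":-1},{"dp":[0,0,0],"delta_rot":[0,0,0],"fingers":-1},{"dp":[0,0,0],"delta_rot":[0,0,0],"fingers":-1},{"dp":[0,0,0],"delta_rot":[0,0,0],"fingers":-1},{"dp":[0,0,0],"delta_rot":[0,0,0],"fingers":-1}]'
python3 look.py
python3 - <<'E'
from h import *
p,d,c=snap('top');W=cloud(c,d)
m=(W[...,2]>.016)&(W[...,2]<.03)&(abs(W[...,0]-.452)<.06)&(abs(W[...,1]+.177)<.02);print('stop',W[m].mean(0))
cv2.imwrite('pics/p6.png',cv2.resize(cv2.cvtColor(p[250:325,160:310],cv2.COLOR_RGB2BGR),None,fx=5.2,fy=5.2,interpolation=cv2.INTER_CUBIC))
go(.4443,.0645,.0845,3)
E
```

```text
t: 36.92
tcp_pos: [0.4697, 0.0052, 0.1538]
tool_rot: [0.695, 0.719, -0.001, -0.003]
force: [0.6, 1.4, -1.3]
finger_gap: 0.515
gripper_force: 52.9
t: 37.42
tcp_pos: [0.4484, 0.0637, 0.1544]
tool_rot: [0.695, 0.719, -0.001, -0.001]
force: [0.0, 0.6, -1.4]
finger_gap: 0.514
gripper_force: 52.9
yellow top 326 [275. 286.] cloud [ 451.5 -139.4   12.1] (array([ 450.5, -139.4,   42.6,   39.7]), 89.6)
green top 303 [255. 287.] cloud [449.6 -92.6  18.1] (array([450.6, -93.7,  40. ,  39.4]), -89.8)
blue top 361 [236. 287.] cloud [449.8 -47.8  17.8] (array([449.8, -46.7,  44.6,  42. ]), -89.7)
violet top 450 [211. 289.] cloud [445.6  10.1  16.3] (array([446.4,   9.6,  63.2,  39.3]), -88.9)
stop [ 0.45248752 -0.17654016  0.02386539]
t 37.57 tcp [0.4482 0.0634 0.1545] yaxis [ 0.999  0.033 -0.003] z [-0.003  0.001 -1.   ] gap 0.519 F [ 0.1 -0.1 -1.7] q [-0.11  0.57  1.98  0.    0.59 -0.14]
shift [ 0.0022 -0.0072  0.14  ] per row [ 0.0007 -0.0024  0.0467] min rows 3
```

View pics/p6.png

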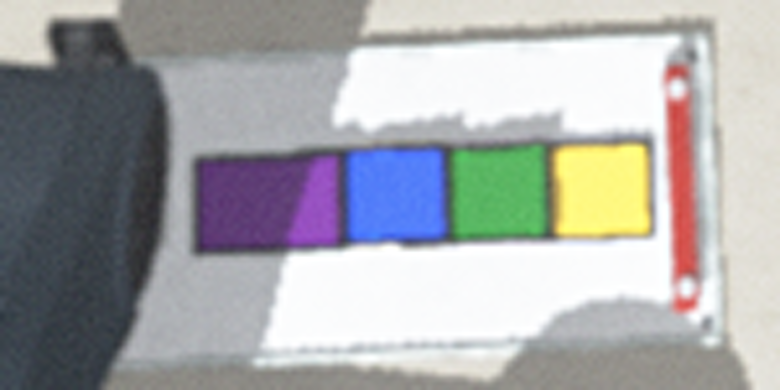

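The four plates form a straight row (yellow 603,190 through violet 268,200), with yellow about 7 mm from the stop. I'm lowering the block now.

```bash
python3 -m crank '[{"dp":[0.0022,-0.007,0.03],"delta_rot":[0,0,0],"fingers":-1},{"dp":[0,0,0.04],"delta_rot":[0,0,0],"fingers":-1},{"dp":[0,0,0.04],"delta_rot":[0,0,0],"fingers":-1},{"dp":[0,0,0.02],"delta_rot":[0,0,0],"fingers":-1},{"dp":[0,0,0],"delta_rot":[0,0,0],"fingers":-1},{"dp":[0,0,0],"delta_rot":[0,0,0],"fingers":-1},{"dp":[0,0,0],"delta_rot":[0,0,0],"fingers":-1}]'
python3 -c "
from h import *
go(.4443,.0645,.0838,3)"
```

```text
t: 38.15
tcp_pos: [0.4442, 0.0651, 0.09]
tool_rot: [0.695, 0.719, -0.001, -0.001]
force: [-0.2, 0.1, -2.3]
finger_gap: 0.513
gripper_force: 52.9
t 38.15 tcp [0.4442 0.0651 0.09  ] yaxis [ 0.999  0.034 -0.003] z [-0.003  0.001 -1.   ] gap 0.513 F [-0.2  0.1 -2.3] q [-0.1   0.71  2.02  0.    0.41 -0.14]
shift [-0.0011  0.0001  0.0123] per row [-0.0004  0.      0.0041] min rows 1
```

```bash
python3 -m crank '[{"dp":[-0.001,0,0.006],"delta_rot":[0,0,0],"fingers":-1},{"dp":[0,0,0.004],"delta_rot":[0,0,0],"fingers":-1},{"dp":[0,0,0],"delta_rot":[0,0,0],"fingers":-1},{"dp":[0,0,0],"delta_rot":[0,0,0],"fingers":-1}]'
python3 -m crank '[{"dp":[0,0,0.002],"delta_rot":[0,0,0],"fingers":-1},{"dp":[0,0,0],"delta_rot":[0,0,0],"fingers":-1},{"dp":[0,0,0],"delta_rot":[0,0,0],"fingers":-1}]'
```

```text
t: 38.48
tcp_pos: [0.4438, 0.065, 0.0848]
tool_rot: [0.695, 0.719, -0.001, -0.002]
force: [0.1, -0.7, -1.3]
finger_gap: 0.517
gripper_force: 52.9
t: 38.73
tcp_pos: [0.4438, 0.065, 0.0837]
tool_rot: [0.695, 0.719, -0.001, -0.002]
force: [-0.7, 0.3, -1.3]
finger_gap: 0.514
gripper_force: 52.8
```

```bash
python3 -m crank '[{"dp":[0,0,0.001],"delta_rot":[0,0,0],"fingers":0},{"dp":[0,0,0],"delta_rot":[0,0,0],"fingers":0.1},{"dp":[0,0,0],"delta_rot":[0,0,0],"fingers":0.2},{"dp":[0,0,0],"delta_rot":[0,0,0],"fingers":0.3},{"dp":[0,0,0],"delta_rot":[0,0,0],"fingers":0.3},{"dp":[0,0,-0.03],"delta_rot":[0,0,0],"fingers":0.3},{"dp":[0,0,-0.06],"delta_rot":[0,0,0],"fingers":0.3},{"dp":[0,0,-0.07],"delta_rot":[0,0,0],"fingers":0.3},{"dp":[0,0,-0.07],"delta_rot":[0,0,0],"fingers":0.3},{"dp":[0,0,-0.07],"delta_rot":[0,0,0],"fingers":0.3},{"dp":[0,0,-0.07],"delta_rot":[0,0,0],"fingers":0.3},{"dp":[0,0,-0.06],"delta_rot":[0,0,0],"fingers":0.3}]'
python3 -m crank '[{"dp":[0.05,-0.03,0],"delta_rot":[0,0,0],"fingers":0.3},{"dp":[0.06,-0.03,0],"delta_rot":[0,0,0],"fingers":0.3},{"dp":[0.06,-0.03,0],"delta_rot":[0,0,0],"fingers":0.3},{"dp":[0.06,-0.03,0],"delta_rot":[0,0,0],"fingers":0.3},{"dp":[0.06,-0.03,0],"delta_rot":[0,0,0],"fingers":0.3},{"dp":[0.06,-0.03,0],"delta_rot":[0,0,0],"fingers":0.3},{"dp":[0.06,-0.03,0],"delta_rot":[0,0,0],"fingers":0.3},{"dp":[0.06,-0.03,0],"delta_rot":[0,0,0],"fingers":0.3},{"dp":[0,0,0],"delta_rot":[0,0,0],"fingers":0.3},{"dp":[0,0,0],"delta_rot":[0,0,0],"fingers":0.3},{"dp":[0,0,0],"delta_rot":[0,0,0],"fingers":0.3}]'
python3 look.py
python3 - <<'E'
from h import *
for n in('top','scene'):
    p,d,c=snap(n);W=cloud(c,d)
    for nm,x,y,z0 in(('stop',.452,-.177,.017),('block',.444,.064,.029)):
        m=(W[...,2]>z0)&(W[...,2]<.045)&(abs(W[...,0]-x)<.06)&(abs(W[...,1]-y)<(.02 if nm=='stop' else .045));Q=W[m]*1000
        if m.sum()>20: print(n,nm,Q.mean(0).round(1),cv2.minAreaRect(Q[:,:2].astype(np.float32)))
    if n=='scene': cv2.imwrite('pics/p7.png',cv2.resize(cv2.cvtColor(p[190:370,190:460],cv2.COLOR_RGB2BGR),None,fx=2.9,fy=2.9,interpolation=cv2.INTER_CUBIC))
st()
E
```

```text
t: 39.73
tcp_pos: [0.4443, 0.0648, 0.3004]
tool_rot: [0.695, 0.719, -0.0, -0.001]
force: [0.2, 0.1, -0.6]
finger_gap: 0.652
gripper_force: 0.0
t: 40.65
tcp_pos: [0.3163, 0.2952, 0.2987]
tool_rot: [0.694, 0.72, -0.001, -0.002]
force: [0.3, -0.8, 0.5]
finger_gap: 0.648
gripper_force: 0.0
yellow scene 294 [326. 273.] cloud [ 449.6 -140.3   10.8] (array([ 450.5, -140.8,   41.3,   39.7]), 0.1)
yellow top 329 [275. 286.] cloud [ 451.5 -139.4   12.2] (array([ 451.6, -139.5,   42.6,   42. ]), 89.9)
green scene 335 [308. 282.] cloud [448.9 -92.4  16.9] (array([450.5, -93.7,  44.1,  39.2]), -84.6)
green top 306 [255. 287.] cloud [449.6 -92.6  17.8] (array([450.4, -93.7,  42.5,  39. ]), -85.9)
blue scene 376 [289. 293.] cloud [448.3 -46.2  17.1] (array([449.8, -46.7,  45.2,  39.8]), -85.7)
blue top 345 [235. 287.] cloud [449.7 -45.7  17.8] (array([448.7, -46.6,  45.1,  39.5]), 89.6)
violet scene 564 [266. 308.] cloud [445.1  11.1  15.6] (array([446.5,  11.1,  66.2,  38.8]), -84.6)
violet top 427 [211. 289.] cloud [445.7  10.2  16.5] (array([446.7,  10.6,  61.7,  37.8]), -87.4)
top stop [ 452.2 -176.7   23.8] ((452.6875, -176.63790893554688), (109.20902252197266, 12.125253677368164), 2.0761635303497314)
top block [445.   61.5  35.6] ((444.77032470703125, 62.439510345458984), (44.29494857788086, 31.041296005249023), 1.7303829193115234)
scene stop [ 448.5 -172.6   22.1] ((451.30609130859375, -173.57208251953125), (109.0003662109375, 13.991206169128418), 2.8402323722839355)
scene block [442.5  65.6  34.3] ((443.9165344238281, 65.0924301147461), (46.533042907714844, 30.50665283203125), 2.3392038345336914)
t 40.85 tcp [0.3172 0.2945 0.2988] yaxis [ 0.999  0.032 -0.004] z [-0.004  0.001 -1.   ] gap 0.651 F [-0.7  0.1  0. ] q [0.49 0.28 1.9  0.   0.97 0.45]
```

View pics/p7.png

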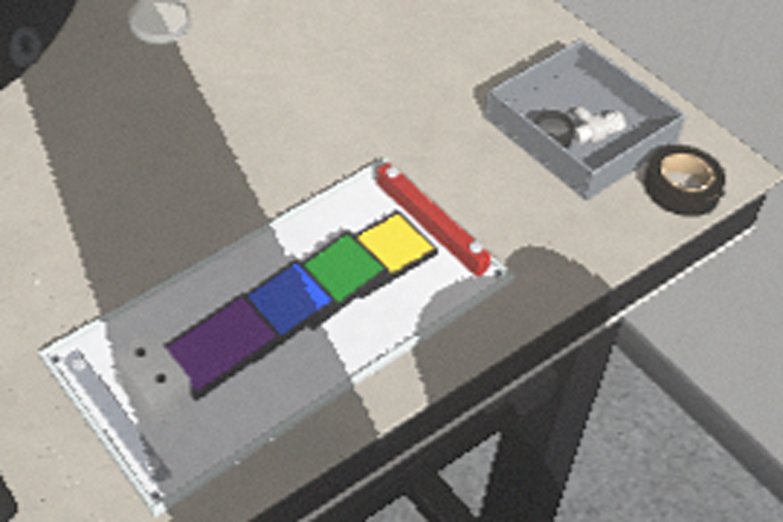

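The fan runs from the red stop (430,220) through yellow, green and blue to violet (220,345), and the block stands close behind it at (150,365). The tee and tube are in the bin (580,125). The block is about 54 mm from violet's centre, within the 62 mm limit, so I'm handing in.

```bash
python3 -c "
from station import manip
print(manip.sign_off())"
```

```text
the job is handed in; nothing more can be done
None
```

I handed the job in at about 41 s. By the last camera check, the tee and tube are in the bin, yellow–green–blue–violet lie fanned from the red stop (no red plate was present; yellow sits about 7 mm from the stop), and the block stands about 4 mm behind violet. The hand-in gave no verdict.

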